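# Lock a slate name plate into the engraving fixture

### The job

Take only the top slate plate off the stack, lay it flat on the green pad of the engraving fixture and press it gently into the corner of the brass stops, so that it bears on the end stop and the side stops at the same time; let go of it there, flush, with the collar still open. Then turn the lock collar clockwise (seen from above) by its upright lugs until it stops at its locked mark, with the red lug at the red mark and the clamp dogs over the plate's ends. Do not drop the plate or ram it into the fixture, leave it flush, and leave the other plates, hammer, chisel and paint pot where they are.

Things in the scene. Friction and masses are not known exactly. Their poses are not given: they have to be found in the camera images.
- slate_top: top plate of a stack of three equal dark slate plates with a thin silver border, 124 (its x) x 46 (its y) x 12 mm thick, about 0.19 kg. Origin: centre of its underside; z up. Turned by half a turn it is the same. The plates may lie a few mm and degrees askew on one another.
- slate_mid: second plate of the stack, same size and origin; must stay
- slate_bottom: lowest plate of the stack, on the table, same size and origin; must stay
- fixture: engraving fixture bolted to the table: grey round base 216 mm across, 14 mm high. Origin: centre of its underside, z up. On it a green pad 100 (x) x 34 (y) mm, top at z = 26 mm, narrower than the plate so that fingers can reach down beside it, three brass stops (tops at z = 32 mm) and the lock collar. The red locked mark is on the base at its +x side.
- stop_end: brass end stop; origin: middle of its face, at fixture x = 62 mm, y = 0, at pad height; the face looks to -x and is 28 mm long
- stop_side: pair of brass side stops; origin: midway between their faces, at fixture y = 23 mm, at pad height; their faces look to -y, each is 16 mm long (8 mm thick), centred 44 mm to either side (x = -44 and +44 mm), with a free gap of 72 mm for a finger between them
- collar_top (a point): centre of the collar, on its turning axis, at fixture z = 46 mm, the top of its dogs. The collar: flat ring, radius 76 to 94 mm, top at z = 22 mm, with two steel clamp dogs half a turn apart, 14 mm wide, radius 52 to 94 mm, underside at z = 40 mm (2 mm above a seated plate), each on a block at radius 76 to 94 mm and carrying a lug
- seat (a point): centre of the pad's top face, with the fixture's axes: the plate's origin lies here, its x along this x (either way round), when it is flush against all three stops
- collar (a joint): turn of the lock collar in rad, growing clockwise seen from above: 0 fully open, starts at 0 to 0.4, hard stop at the locked mark at 1.90. Stiff (about 0.45 N m), stays where it is left. The red lug lies at the fixture's polar angle 1.90 minus this value, counter-clockwise from the fixture's +x; the black lug is half a turn from it.
- lug_red (a point): centre of the top of the red upright lug on the collar: a blade 18 mm radially, 10 mm thick along the turning direction, 28 mm tall from the top of a dog (z = 46 to 74 mm), at radius 85 mm
- lug_black (a point): the same point of the equal black lug half a turn round the collar
- mallet: carver's hammer 240 mm long lying beyond the work; bystander
- chisel: steel chisel 165 mm long, 16 mm thick, lying between stack and fixture; bystander
- paint_pot: can of gold paint, 64 mm across, 75 mm tall, between the robot and the work; bystander
Not all that is in view belongs to the job. Leave any brown or pink look-alike of the slate_top alone.

How it is judged:
By the outcome, as a careful person would: the job done as asked, in the order asked, and still so for the second after the job is handed in, with the robot touching nothing.
It also fails if it takes over 72 s, if anything falls off the work surface, if the arm or the gripper's body presses on something with over 40 N, if the wrist force passes 120 N, or if a joint passes its speed limit or range.

### The arm

A 6-joint arm with a two-finger parallel gripper is mounted at the origin on the work surface. World frame = base frame: x ahead of the robot, y to its left, z up, the work surface at z = 0. Lengths are in m, angles in degrees, forces in N, time in s.
With the tool pointing down it reaches from about 0.35 to 0.875 m from the base axis. Payload 4.2 kg.
Tool frame: the origin (TCP) lies midway between the tips of the shut fingers; the grasp point (between the pads) lies 19 mm behind it; z points along the fingers, y is the line along which they close (so a half turn about z gives the same grasp; the last joint's range is limited). The gripper opens to 87 mm and grips with 3 to 60 N. Pads are 19 mm wide; open, the fingers measure 117 mm over their backs; the gripper's body (75 mm by 190 mm) begins 51 mm behind the grasp point.
Start: joints at [-60.699, 22.042, 0.453, 0, -68.411, -14.817], TCP at [0.156, -0.605, 0.184] pointing down, gripper open.
Joint ranges: [-179.83, 179.83], [-69.29, 118.12], [-61.27, 80.66], [-181.25, 117.63], [-171.15, -9.14], [-177.46, 177.46]. Speed limits (degrees/s): [159.86, 159.86, 180, 180, 180, 180].

### API

Orientations are given as a 3x3 rotation matrix whose columns are the frame's x, y, z axes.
In Python, from station import * gives the robot as it stands.
- The arm moves only by the tool move_arm, never from a script. Its argument "targets" is text: rows parted by semicolons, each of 4 numbers parted by spaces: the shift along the world's x, y, z in units of 25 mm (1.0 is 25 mm), then the turn about the world's z in units of 5 degrees (1.0 is 5 degrees). In form: tx ty tz spin; .... A call has 1 to 10 rows; each row shifts and turns the commanded pose from where the row before left it; what a row does not reach is not made up. A row lasts 1/12 s, in which the tool goes at most 41.7 mm and 7.16 degrees, less where a joint would pass 70% of its speed; a pose out of reach is approached as far as the arm can. A call is refused whole if a number of a shift passes 1 or a number of a turn 1, either way. A call with a gripper value outside its range is refused whole. "gripper" is the finger opening in mm, from 0 to 87, set as the call begins (left out, the last holds). The fingers move at their own pace and stop on an object; the grip force is fixed at half the most. Time passes only in rows, so rows that do not move let the fingers close. It gives the time, the measured TCP pose, the force, the opening and the grip force at its end, in the units of the state.
- sense(): the state, without advancing time (a new reading comes with each control period).
- capture(name): name is "scene" or "top" or "wrist"; returns a dict with "image" (400x640x3 uint8, blue, green, red), "fx", "fy", "cx", "cy" (pixels), "world_from_camera" (4x4, takes a point from camera to world coordinates); the wrist camera has in their place "hand_eye" (4x4, takes a point from camera to tool coordinates, whose origin is the TCP and whose axes are the flange's). Camera axes: x right, y up, looking along -z (the intrinsics and any distortion apply to the point x, -y, -z); pixel columns grow to the right and rows downward; lengths in m; the calibration is good to about 2 mm. A picture is of the moment at which its call begins: read the wrist's pose just before it. There is no depth.
- finish_job(): hands the job in; it is judged then, once.
The state is a dict: "time_s": time; "joints": joint angles; "joint_velocities": joint speeds; "effort": joint torques, N m; "tcp_pos": TCP position; "ee_rot": TCP orientation; "wrist_force": force on the tool from outside, world axes, zero at the start; "moment": the same for the moment, N m; "gripper_width": opening from 0.0 (shut) to 1.0 (fully open); "gripper_force": force on a finger pad.
Only numpy, scipy, OpenCV 4.12 (cv2) and the standard library are available. Lean on these libraries where they do the work, as an engineer would, in place of code of your own. Each camera call takes 0.05 s, during which the arm holds its last target. There are 200 camera calls.

## Working session

There is one attempt and no reset: what is moved stays moved. The work goes in short steps, Python scripts to look and compute and a tool call to move; the robot and the scene stay as the last step left them, time stands still between calls to the robot, and variables do not carry over. Pictures are saved under pics/ and viewed, at most 12 in all, crops included, and the job is handed in when it is done.

Besides the shell and the picture viewer there is one more tool, called after "Call:" as a command line: name --argument value ..., lists and objects as JSON in quotes. move_arm: Moves the arm, as the interface text tells. Its arguments: {"type":"object","properties":{"targets":{"type":"string"},"gripper":{"type":"number"}},"required":["targets"]}

```bash
mkdir -p pics
python3 - <<'E'
from station import *
import cv2,numpy as np
s=sense();print(s)
for n in("scene","top"):
    c=capture(n);cv2.imwrite(f"pics/{n}0.png",c["image"]);print(n,{k:(np.round(v,4).tolist() if k!="image" else 0) for k,v in c.items()})
E
```

```text
{'time_s': 0.0, 'joints': array([-6.07009059e+01,  2.20908498e+01,  3.78968431e-01, -3.06222682e-02,
       -6.84126803e+01, -1.48148911e+01]), 'joint_velocities': array([ 0.05329745,  0.09622279, -0.05943619, -0.06131757, -0.05877328,
        0.03513966]), 'effort': array([-9.61372425e-04, -3.90661883e+01,  1.87400937e+01,  4.21970844e+00,
        1.09306216e-02, -2.02819028e-04]), 'tcp_pos': array([ 0.1561448 , -0.60444948,  0.18254902]), 'ee_rot': array([[-9.68265910e-01, -2.49921449e-01, -6.30470856e-04],
       [-2.49922232e-01,  9.68263550e-01,  2.13906306e-03],
       [ 7.58642098e-05,  2.22875053e-03, -9.99997513e-01]]), 'wrist_force': array([ 0.33026379,  0.30622575, -0.44925079]), 'moment': array([ 0.00248341, -0.03008542,  0.02825861]), 'gripper_force': 0.0, 'gripper_width': 1.001005366792811}
scene {'image': 0, 'fx': 517.9129, 'fy': 517.9129, 'cx': 316.2635, 'cy': 197.3043, 'world_from_camera': [[-0.8047, -0.3125, 0.5048, 1.2038], [0.5935, -0.4425, 0.6722, 0.8881], [0.0133, 0.8406, 0.5415, 0.7836], [0.0, 0.0, 0.0, 1.0]]}
top {'image': 0, 'fx': 390.6859, 'fy': 390.6859, 'cx': 326.0598, 'cy': 199.4628, 'world_from_camera': [[-0.0176, 0.9894, -0.1442, 0.472], [-0.9996, -0.0146, 0.0222, 0.0361], [0.0199, 0.1446, 0.9893, 0.8217], [0.0, 0.0, 0.0, 1.0]]}
```

View pics/scene0.png

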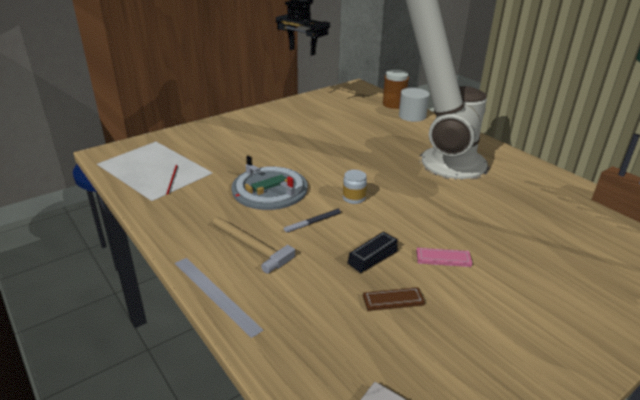

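View pics/top0.png

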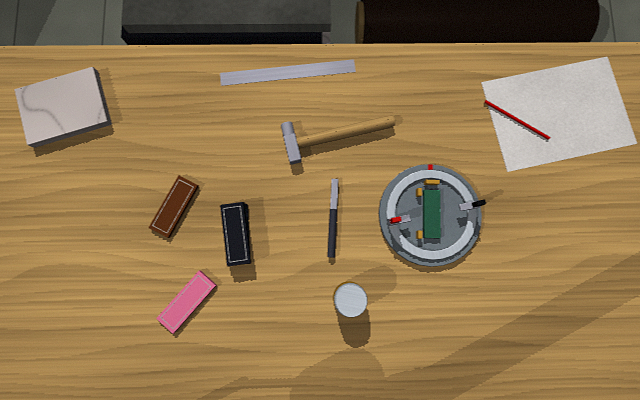

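The scene shot shows the stack at about (373,251), the fixture at (268,186) and the pot at (354,186). In the top view, what could be taken for slate_top is the dark stack with a silver border at (235,233), the brown plate at (175,206) and the pink plate at (187,302). By the description I choose the dark stack. The fixture is at (431,217), with the red lug at (396,220), the red mark at (430,167) and the black lug at (478,204).

```bash
cat > h.py <<'E'
from station import *
import cv2,numpy as np
def ray(c,uv,T=None):
    T=c["world_from_camera"] if T is None else T
    uv=np.atleast_2d(uv).astype(float)
    d=np.c_[(uv[:,0]-c["cx"])/c["fx"],-(uv[:,1]-c["cy"])/c["fy"],-np.ones(len(uv))]@T[:3,:3].T
    return T[:3,3],d
def plane(c,uv,z,T=None):
    o,d=ray(c,uv,T); return o+d*((z-o[2])/d[:,2])[:,None]
def wristT(c,s):
    M=np.eye(4);M[:3,:3]=s["ee_rot"];M[:3,3]=s["tcp_pos"];return M@c["hand_eye"]
def wcap(name):
    s=sense();c=capture("wrist");cv2.imwrite(f"pics/{name}.png",c["image"]);return s,c,wristT(c,s)
def blobs(m,n=60):
    k,l,st,ce=cv2.connectedComponentsWithStats(m.astype(np.uint8))
    return [(st[i].tolist(),ce[i],l==i) for i in range(1,k) if st[i,4]>=n]
def rect(m):
    p,_=cv2.findContours(m.astype(np.uint8),cv2.RETR_EXTERNAL,cv2.CHAIN_APPROX_NONE)
    return cv2.minAreaRect(max(p,key=cv2.contourArea))
E
python3 - <<'E'
from h import *
c=capture("top");im=c["image"];h=cv2.cvtColor(im,cv2.COLOR_BGR2HSV)
print({k:v for k,v in c.items() if k not in("image","world_from_camera")}, capture("wrist")["hand_eye"].round(3).tolist())
H,S,V=[h[...,i].astype(int) for i in range(3)]
roi=np.zeros(H.shape,bool);roi[155:280,370:500]=1
for nm,m,z in(("green",roi&(H>45)&(H<95)&(S>80),.026),("red",roi&((H<6)|(H>174))&(S>150),.07)):
    for st,ce,b in blobs(m,8): print(nm,st,ce,plane(c,ce,z).round(4), plane(c,cv2.boxPoints(rect(b)),z)[:,:2].round(4).tolist())
m=(V<70);m[:190]=0;m[285:]=0;m[:,:205]=0;m[:,270:]=0
for st,ce,b in blobs(m,100): print("dark",st,ce)
a=cv2.resize(im[190:280,200:290],None,fx=5,fy=5,interpolation=2)
cv2.imwrite("pics/crop.png",a)
E
```

```text
{'fx': 390.6858865819496, 'fy': 390.6858865819496, 'cx': 326.0597726573631, 'cy': 199.46282016641277} [[-0.0, 0.969, 0.247, 0.068], [1.0, 0.0, -0.001, -0.001], [-0.001, 0.247, -0.969, -0.201], [0.0, 0.0, 0.0, 1.0]]
green [423, 190, 18, 48, 822] [431.21046229 213.55352798] [[ 0.5556 -0.1978  0.026 ]] [[0.605, -0.1835], [0.6045, -0.219], [0.5072, -0.2131], [0.5078, -0.1783]]
red [428, 164, 5, 6, 28] [430.         166.67857143] [[ 0.6442 -0.1878  0.07  ]] [[0.6497, -0.1841], [0.6496, -0.1921], [0.6395, -0.1915], [0.6396, -0.1835]]
red [390, 217, 11, 7, 53] [395.05660377 219.56603774] [[ 0.5403 -0.1138  0.07  ]] [[0.5433, -0.1026], [0.547, -0.1234], [0.5373, -0.1249], [0.5335, -0.1041]]
dark [220, 202, 32, 64, 575] [239.2173913  232.00347826]
dark [224, 207, 22, 54, 806] [234.53846154 233.62903226]
```

View pics/crop.png

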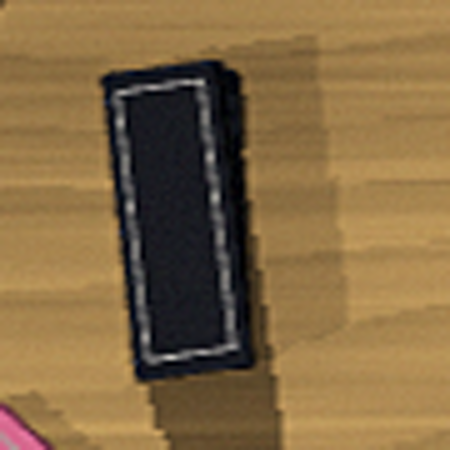

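The crop shows the dark top plate with its silver border, corners near crop (108,75), (220,62), (252,365) and (140,380). It is the top of the stack, with a layered side visible, so it's the right one.

Run:
```python
from h import *
c=capture("top");im=c["image"]
V=cv2.cvtColor(im,cv2.COLOR_BGR2GRAY)
uv=np.array([[108,75],[220,62],[252,365],[140,380]])/5+[200,190]
P=plane(c,uv,.036)[:,:2];print(P.round(4),P.mean(0))
e=(P[0]+P[1]-P[2]-P[3]);print("yaw",np.degrees(np.arctan2(e[1],e[0])),np.linalg.norm(e)/2)
print(plane(c,[234.5,233.6],.036))
for p in ((351,299),): print("pot",plane(c,p,.075))
```

```text
[[0.5784 0.2294]
 [0.5831 0.1845]
 [0.4618 0.1703]
 [0.4567 0.2143]] [0.52000636 0.19964219]
yaw 6.862723447345752 0.12233546371910985
[[0.52038118 0.20258482 0.036     ]]
pot [[ 0.39266052 -0.0239232   0.075     ]]
```

Call:
move_arm --targets "0.94 0.95 0.05 -0.1;0.94 0.95 0.05 -0.1;0.94 0.95 0.05 -0.1;0.94 0.95 0.05 -0.1;0.94 0.95 0.05 -0.1;0.94 0.95 0.05 -0.1;0.94 0.95 0.05 -0.1;0.94 0.95 0.05 -0.1;0.94 0.95 0.05 -0.1"

```text
time_s: 1.0
tcp_pos: [0.3687, -0.39, 0.1951]
ee_rot: [[-0.985, -0.173, 0.0], [-0.173, 0.985, -0.0], [-0.0, -0.0, -1.0]]
wrist_force: [1.0, -0.4, -0.5]
gripper_width: 0.999
gripper_force: 0.0
```

Call:
move_arm --targets "0.94 0.95 0.05 -0.1;0.94 0.95 0.05 -0.1;0.94 0.95 0.05 -0.1;0.94 0.95 0.05 -0.1;0.94 0.95 0.05 -0.1;0.94 0.95 0.05 -0.1;0.94 0.95 0.05 0;0.5 0.9 0 0;0 0 0 0;0 0 0 0"

```text
time_s: 1.83
tcp_pos: [0.5453, -0.2014, 0.2032]
ee_rot: [[-0.992, -0.124, -0.001], [-0.124, 0.992, 0.0], [0.001, 0.0, -1.0]]
wrist_force: [0.2, -1.0, -0.4]
gripper_width: 0.997
gripper_force: 0.0
```

Run:
```python
from h import *
s,c,T=wcap("w1");print(s["tcp_pos"],c["fx"],c["cx"],c["cy"],s["joints"].round(1),s["joint_velocities"].round(1))
```

```text
[ 0.54525015 -0.20141455  0.20324042] 311.50358195515724 323.61681750546086 198.22060166156592 [ -4.3  17.1  -4.1  -0.  -68.9 -78.6] [-2.  -0.7 -0.8  0.2 -0.2  0.2]
```

View pics/w1.png

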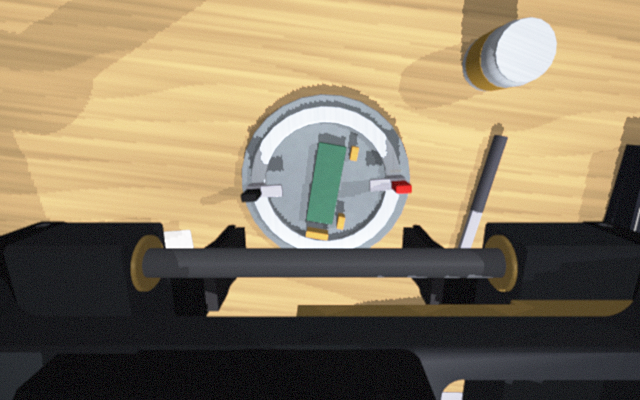

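The wrist view shows the pad about (327,183), the end stop (317,235), the side stops (354,154) and (341,222), the red lug (402,188) and the black lug (250,195). I'll measure these.

```bash
cat >> h.py <<'E'
def fix(c,T,roi,nm=""):
    h=cv2.cvtColor(c["image"],cv2.COLOR_BGR2HSV);H,S,V=[h[...,i].astype(int) for i in range(3)]
    R=np.zeros(H.shape,bool);R[roi[0]:roi[1],roi[2]:roi[3]]=1
    for n,m,z in(("green",R&(H>45)&(H<95)&(S>80),.026),("red",R&((H<6)|(H>174))&(S>150),.062),("brass",R&(H>12)&(H<28)&(S>150)&(V>120),.032),("black",R&(V<45),.062)):
        for st,ce,b in blobs(m,12):
            q=plane(c,cv2.boxPoints(rect(b)),z,T)[:,:2];e=[q[1]-q[0],q[2]-q[1]];L=max(e,key=np.linalg.norm)
            print(nm,n,st,ce.round(1),plane(c,ce,z,T).round(4)[0,:2],"rectc",q.mean(0).round(4),"yaw",np.degrees(np.arctan2(L[1],L[0])).round(1),[np.linalg.norm(k).round(4) for k in e])
E
python3 - <<'E'
from h import *
s,c,T=wcap("w2");fix(c,T,(90,246,235,415),"W")
print(s["tcp_pos"])
c=capture("top");fix(c,None,(155,280,370,500),"T")
h=cv2.cvtColor(c["image"],cv2.COLOR_BGR2HSV)
E
```

```text
W green [307, 143, 40, 81, 2096] [326.1 183. ] [ 0.5533 -0.1985] rectc [ 0.5554 -0.1987] yaw 176.4 [np.float64(0.0997), np.float64(0.0327)]
W red [393, 182, 19, 12, 191] [402.  187.2] [ 0.5405 -0.1143] rectc [ 0.5408 -0.1143] yaw 97.0 [np.float64(0.0202), np.float64(0.0127)]
W brass [351, 147, 5, 12, 18] [352.3 151.5] [ 0.5104 -0.1726] rectc [ 0.5114 -0.173 ] yaw 166.2 [np.float64(0.0133), np.float64(0.0033)]
W brass [338, 216, 7, 11, 18] [339.9 219.8] [ 0.5967 -0.1757] rectc [ 0.5976 -0.1761] yaw 151.9 [np.float64(0.0139), np.float64(0.0056)]
W brass [316, 232, 12, 4, 18] [321.6 233.3] [ 0.6174 -0.1963] rectc [ 0.6173 -0.1962] yaw 86.1 [np.float64(0.0023), np.float64(0.0142)]
W black [243, 190, 18, 11, 155] [251.8 194.9] [ 0.57   -0.2815] rectc [ 0.5702 -0.2818] yaw 97.0 [np.float64(0.0192), np.float64(0.0117)]
W black [403, 226, 12, 20, 201] [408.9 236.7] [ 0.5979 -0.0954] rectc [ 0.5966 -0.0961] yaw 11.1 [np.float64(0.0128), np.float64(0.0237)]
W black [235, 228, 10, 18, 168] [239.3 236.8] [ 0.6223 -0.2927] rectc [ 0.6219 -0.2925] yaw 3.4 [np.float64(0.0105), np.float64(0.0213)]
[ 0.54469133 -0.2022696   0.20338742]
T black [498, 187, 2, 15, 24] [498.6 193.2] [ 0.5903 -0.3243] rectc [ 0.5888 -0.3239] yaw 175.3 [np.float64(0.002), np.float64(0.0282)]
```

Call:
move_arm --targets "-0.1 1 0 0;-0.1 1 0 0;-0.1 1 0 0;-0.1 1 0 0;-0.1 1 0 0;-0.1 1 0 0;-0.1 1 0 0;-0.1 1 0 0;-0.1 1 0 0;-0.1 1 0 0"

```text
time_s: 2.82
tcp_pos: [0.5194, 0.0472, 0.204]
ee_rot: [[-0.993, -0.12, 0.001], [-0.12, 0.993, 0.0], [-0.001, 0.0, -1.0]]
wrist_force: [0.1, 0.1, -0.7]
gripper_width: 1.003
gripper_force: 0.0
```

Call:
move_arm --targets "0 1 0 0;0 1 0 0;0 1 -0.2 0;0 1 -0.2 0;0 1 -0.2 0;0 0.8 -0.2 0;0 0.3 0 0;0 0 0 0;0 0 0 0;0 0 0 0"

```text
time_s: 3.65
tcp_pos: [0.52, 0.1986, 0.1841]
ee_rot: [[-0.993, -0.12, 0.0], [-0.12, 0.993, 0.0], [-0.0, 0.0, -1.0]]
wrist_force: [-0.1, 0.4, 0.7]
gripper_width: 0.998
gripper_force: 0.0
```

Run:
```python
from h import *
s,c,T=wcap("w3");print(s["tcp_pos"],s["joints"].round(1))
```

```text
[0.52000235 0.19860743 0.18413124] [  37.6   15.4   -9.3    0.   -65.3 -120.7]
```

View pics/w3.png

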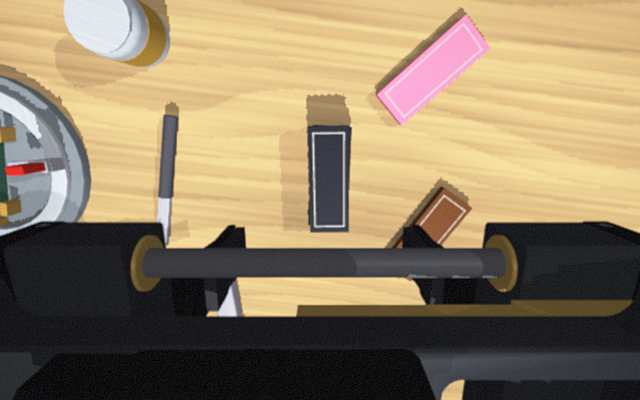

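The whole top plate is in view, corners near (308,126), (351,125), (349,231) and (310,232). I'll measure it.

Run:
```python
from h import *
s,c,T=wcap("w4");im=c["image"]
g=im.max(2).astype(int);R=np.zeros(g.shape,bool);R[118:245,295:365]=1
inn=[b for b in blobs(R&(g<95),150)]
for st,ce,b in inn:
    q=plane(c,cv2.boxPoints(rect(b)),.036,T)[:,:2];e=[q[1]-q[0],q[2]-q[1]];L=max(e,key=np.linalg.norm)
    print(st,ce,q.mean(0).round(4),np.degrees(np.arctan2(L[1],L[0])).round(2),np.linalg.norm(e,axis=1).round(4), "area centre",plane(c,ce,.036,T).round(4))
print(s["tcp_pos"])
c2=capture("top");g=c2["image"].max(2).astype(int)
print(T[:3,3])
```

```text
[308, 125, 43, 107, 999] [327.50850851 171.51151151] [0.5195 0.2043] 8.08 [0.0459 0.1228] area centre [[0.5097 0.2014 0.036 ]]
[315, 135, 27, 90, 2345] [328.3761194  178.65842217] [0.5206 0.2033] 7.67 [0.0286 0.1033] area centre [[0.5177 0.2034 0.036 ]]
[0.52004933 0.19863547 0.1841583 ]
[0.45263079 0.18964451 0.38539792]
```

Call:
move_arm --targets "0 0.2 -0.6 0.16;0 0 -0.8 0;0 0 -0.8 0;0 0 -0.8 0;0 0 -0.8 0;0 0 -0.8 0;0 0 -0.6 0;0 0 -0.4 0;0 0 -0.2 0;0 0 0 0"

```text
time_s: 4.63
tcp_pos: [0.5196, 0.2043, 0.0379]
ee_rot: [[-0.991, -0.135, -0.001], [-0.135, 0.991, -0.001], [0.001, -0.001, -1.0]]
wrist_force: [0.7, -0.2, -0.5]
gripper_width: 1.0
gripper_force: 0.0
```

Call:
move_arm --targets "0 0 -0.2 0;0 0 -0.2 0;0 0 0 0;0 0 0 0"

```text
time_s: 4.97
tcp_pos: [0.5199, 0.2049, 0.0288]
ee_rot: [[-0.991, -0.136, 0.0], [-0.136, 0.991, 0.0], [-0.0, 0.0, -1.0]]
wrist_force: [-0.2, 0.2, 0.3]
gripper_width: 1.001
gripper_force: 0.0
```

Call:
move_arm --targets "0 0 0 0;0 0 0 0;0 0 0 0;0 0 0 0;0 0 0 0;0 0 0 0;0 0 0 0;0 0 0 0;0 0 0 0;0 0 0 0" --gripper 40

```text
time_s: 5.8
tcp_pos: [0.5198, 0.2049, 0.0287]
ee_rot: [[-0.991, -0.135, -0.0], [-0.135, 0.991, -0.0], [0.0, -0.0, -1.0]]
wrist_force: [-0.0, -0.1, -0.4]
gripper_width: 0.467
gripper_force: 0.0
```

Run:
```python
from h import *
s,c,T=wcap("w5");print(s["gripper_width"],s["gripper_force"])
a=c["image"][90:340,180:480];b=capture("top")["image"][170:295,180:330]
cv2.imwrite("pics/cmp.png",np.hstack([cv2.resize(a,(480,400)),cv2.resize(b,(300,250))if 0 else cv2.resize(b,(320,400))]))
```

```text
0.46664069435277883 0.0
```

View pics/cmp.png

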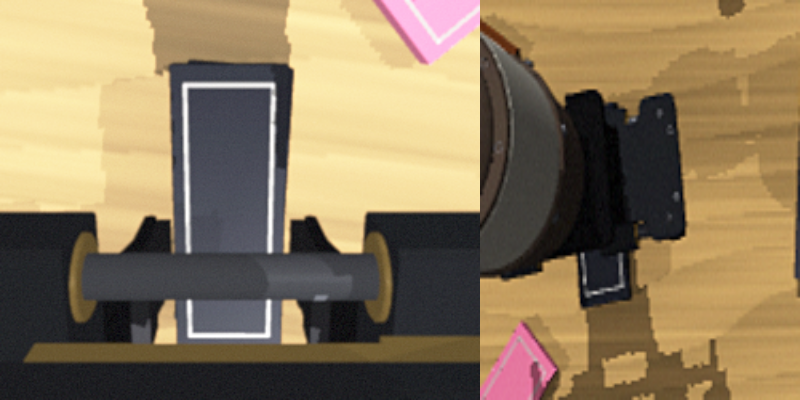

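The plate lies between the fingers, but they stopped near the commanded opening without force. I'll close further.

Call:
move_arm --targets "0 0 0 0;0 0 0 0;0 0 0 0;0 0 0 0;0 0 0 0;0 0 0 0" --gripper 36

```text
time_s: 6.4
tcp_pos: [0.5199, 0.2049, 0.0287]
ee_rot: [[-0.991, -0.135, 0.0], [-0.135, 0.991, 0.0], [-0.0, 0.0, -1.0]]
wrist_force: [-0.0, -0.5, -0.1]
gripper_width: 0.418
gripper_force: 0.0
```

Call:
move_arm --targets "0 0 0 0;0 0 0 0;0 0 0 0;0 0 0 0;0 0 0 0;0 0 0 0" --gripper 31

```text
time_s: 6.9
tcp_pos: [0.5198, 0.2049, 0.0287]
ee_rot: [[-0.991, -0.135, 0.0], [-0.135, 0.991, 0.0], [-0.0, 0.0, -1.0]]
wrist_force: [-0.7, 0.8, 0.0]
gripper_width: 0.357
gripper_force: 0.0
```

Run:
```python
from h import *
s,c,T=wcap("w6");print(s["gripper_width"],s["gripper_force"],s["moment"],s["wrist_force"])
cv2.imwrite("pics/w6c.png",cv2.resize(c["image"][90:320,180:480],(780,598),interpolation=2))
```

```text
0.3568933538111134 0.0 [0.01483255 0.00267229 0.03083671] [-0.74124551  0.80624142  0.03005356]
```

View pics/w6c.png

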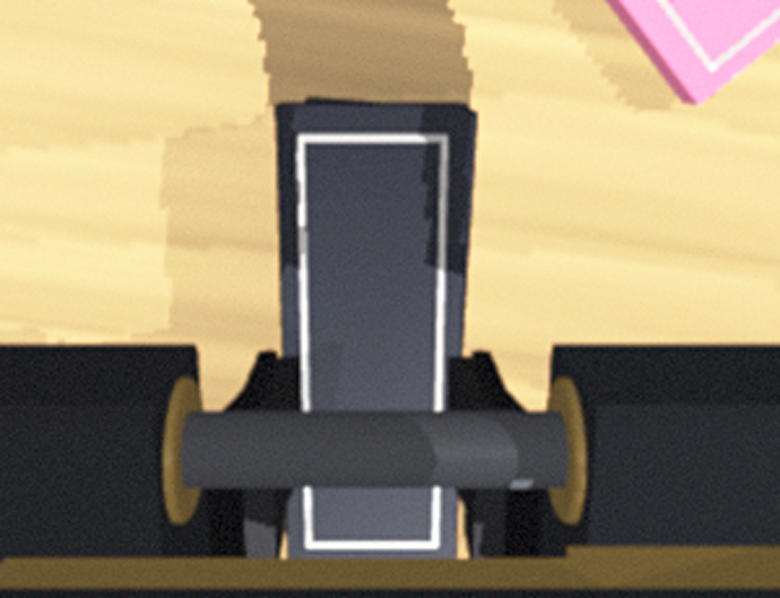

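Run:
```python
from h import *
s,c,T=wcap("w7")
hi=np.linalg.inv(c["hand_eye"])
for p in [(0,0,0),(0,.0155,0),(0,-.0155,0),(0,.023,0),(0,.0435,0),(0,.0155,-.03)]:
    q=hi@np.r_[p,1];u=c["cx"]+c["fx"]*q[0]/-q[2];v=c["cy"]-c["fy"]*q[1]/-q[2]
    print(p,round(u),round(v),"crop",round((u-180)*2.6),round((v-90)*2.6))
```

```text
(0, 0, 0) 324 222 crop 376 343
(0, 0.0155, 0) 347 222 crop 435 343
(0, -0.0155, 0) 302 222 crop 316 343
(0, 0.023, 0) 358 222 crop 464 343
(0, 0.0435, 0) 388 222 crop 542 343
(0, 0.0155, -0.03) 351 238 crop 445 385
```

The tips of the part-open fingers stand higher than the TCP, so they closed above the plate. I'll find their real height by a gentle touch on the plate top.

Call:
move_arm --targets "0 0 -0.04 0;0 0 -0.04 0;0 0 0 0"

```text
time_s: 7.25
tcp_pos: [0.5197, 0.2048, 0.0264]
ee_rot: [[-0.991, -0.135, -0.0], [-0.135, 0.991, -0.0], [0.0, -0.0, -1.0]]
wrist_force: [0.4, 0.0, -0.1]
gripper_width: 0.352
gripper_force: 0.0
```

Call:
move_arm --targets "0 0 -0.04 0;0 0 0 0;0 0 0 0"

```text
time_s: 7.5
tcp_pos: [0.5198, 0.2049, 0.0255]
ee_rot: [[-0.991, -0.135, -0.0], [-0.135, 0.991, -0.0], [0.0, -0.0, -1.0]]
wrist_force: [-0.1, 0.7, -0.1]
gripper_width: 0.353
gripper_force: 0.0
```

Call:
move_arm --targets "0 0 -0.04 0;0 0 0 0;0 0 0 0"

```text
time_s: 7.75
tcp_pos: [0.5198, 0.2048, 0.0246]
ee_rot: [[-0.991, -0.135, -0.0], [-0.135, 0.991, -0.0], [0.0, -0.0, -1.0]]
wrist_force: [-0.0, -0.4, 0.6]
gripper_width: 0.353
gripper_force: 0.0
```

Call:
move_arm --targets "0 0 -0.04 0;0 0 0 0;0 0 -0.04 0;0 0 0 0"

```text
time_s: 8.08
tcp_pos: [0.5197, 0.2048, 0.0225]
ee_rot: [[-0.991, -0.135, -0.0], [-0.135, 0.991, -0.0], [0.0, -0.0, -1.0]]
wrist_force: [-0.4, -0.3, -0.1]
gripper_width: 0.354
gripper_force: 0.0
```

Call:
move_arm --targets "0 0 -0.04 0;0 0 0 0;0 0 0 0"

```text
time_s: 8.33
tcp_pos: [0.5198, 0.2049, 0.0216]
ee_rot: [[-0.991, -0.135, -0.0], [-0.135, 0.991, -0.0], [0.0, -0.0, -1.0]]
wrist_force: [-0.1, -0.4, -0.6]
gripper_width: 0.354
gripper_force: 0.0
```

Call:
move_arm --targets "0 0 -0.04 0;0 0 0 0;0 0 0 0"

```text
time_s: 8.58
tcp_pos: [0.5198, 0.2049, 0.0206]
ee_rot: [[-0.991, -0.135, -0.0], [-0.135, 0.991, -0.0], [0.0, -0.0, -1.0]]
wrist_force: [-0.4, -0.6, -0.9]
gripper_width: 0.354
gripper_force: 0.0
```

Run:
```python
from h import *
s,c,T=wcap("w8");print(s["tcp_pos"],s["gripper_width"])
d=capture("scene");w=cv2.resize(c["image"][120:320,200:450],(500,400),interpolation=2)
e=cv2.resize(d["image"][200:300,310:385],(300,400),interpolation=2)
cv2.imwrite("pics/w8c.png",np.hstack([w,e]))
```

```text
[0.51980547 0.20486024 0.0206018 ] 0.35406424944166615
```

View pics/w8c.png

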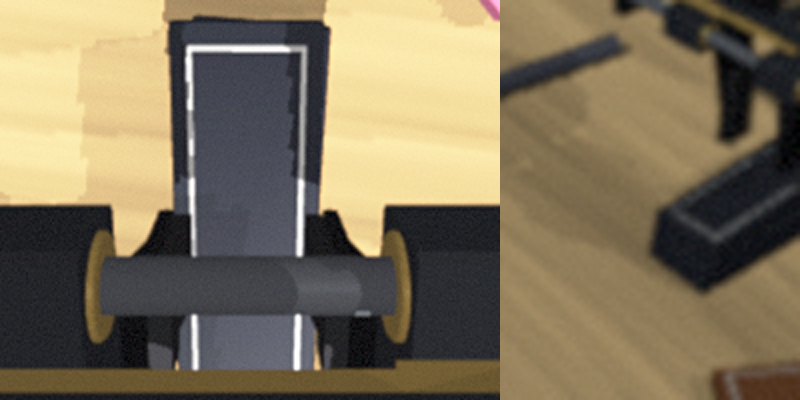

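Run:
```python
from h import *
d=capture("scene")
for uv in [(368.7,235)]:
    o,v=ray(d,uv);v=v[0]
    for y in (.175,.18,.185,.19,.2): 
        p=o+v*(y-o[1])/v[1];print(p.round(4))
W=np.linalg.inv(d["world_from_camera"])
for p in [(.5198,.2049,.0206),(.5227,.183,.0206),(.5227,.183,.05),(.5169,.227,.0206)]:
    q=W@np.r_[p,1];print(p,d["cx"]+d["fx"]*q[0]/-q[2],d["cy"]-d["fy"]*q[1]/-q[2])
# stack far/near corner check: crop (705,240) top corner, (705,292) bottom corner
for uv,z in(((361.2,260),.036),((361.2,273),0)):print(plane(d,uv,z))
```

```text
[0.5109 0.175  0.0442]
[0.5158 0.18   0.0494]
[0.5206 0.185  0.0545]
[0.5255 0.19   0.0597]
[0.5352 0.2    0.0701]
(0.5198, 0.2049, 0.0206) 373.58206187705565 250.6001873644967
(0.5227, 0.183, 0.0206) 366.5143698506522 246.33054441369757
(0.5227, 0.183, 0.05) 367.3396153556919 236.43986771666675
(0.5169, 0.227, 0.0206) 380.863590340251 255.00831254524917
[[0.57886318 0.22775324 0.036     ]]
[[0.57887534 0.23109754 0.        ]]
```

The left half shows the finger tips over the plate's long edges near (185,212) and (320,212). The right half shows a finger tip hanging clear above the plate at (735,140), by ray at z about 0.05, some 30 mm above the reported TCP. I'll keep feeling downward with the opening at 40.

Call:
move_arm --targets "0 0 0 0;0 0 0 0;0 0 -0.1 0;0 0 -0.1 0;0 0 -0.08 0;0 0 0 0;0 0 0 0" --gripper 40

```text
time_s: 9.32
tcp_pos: [0.5197, 0.2048, 0.0133]
ee_rot: [[-0.991, -0.135, -0.001], [-0.135, 0.991, -0.0], [0.001, -0.0, -1.0]]
wrist_force: [-0.3, 0.2, 0.1]
gripper_width: 0.456
gripper_force: 0.0
```

Call:
move_arm --targets "0 0 -0.04 0;0 0 0 0;0 0 0 0"

```text
time_s: 9.57
tcp_pos: [0.5198, 0.2049, 0.0126]
ee_rot: [[-0.991, -0.135, -0.0], [-0.135, 0.991, -0.0], [0.0, -0.0, -1.0]]
wrist_force: [-0.2, 0.4, -0.0]
gripper_width: 0.458
gripper_force: 0.0
```

Call:
move_arm --targets "0 0 -0.04 0;0 0 0 0;0 0 0 0"

```text
time_s: 9.82
tcp_pos: [0.5198, 0.2049, 0.0116]
ee_rot: [[-0.991, -0.135, -0.0], [-0.135, 0.991, -0.0], [0.0, -0.0, -1.0]]
wrist_force: [-1.1, 1.3, -0.0]
gripper_width: 0.461
gripper_force: 0.0
```

Call:
move_arm --targets "0 0 -0.04 0;0 0 0 0;0 0 0 0"

```text
time_s: 10.07
tcp_pos: [0.5198, 0.2049, 0.0106]
ee_rot: [[-0.991, -0.135, -0.0], [-0.135, 0.991, -0.0], [0.0, -0.0, -1.0]]
wrist_force: [0.5, -0.1, 1.2]
gripper_width: 0.459
gripper_force: 0.0
```

Call:
move_arm --targets "0 0 -0.04 0;0 0 0 0;0 0 0 0"

```text
time_s: 10.32
tcp_pos: [0.5198, 0.2049, 0.0096]
ee_rot: [[-0.991, -0.135, -0.0], [-0.135, 0.991, -0.0], [0.0, -0.0, -1.0]]
wrist_force: [-0.9, -0.2, -1.0]
gripper_width: 0.46
gripper_force: 0.0
```

Call:
move_arm --targets "0 0 -0.04 0;0 0 0 0;0 0 0 0"

```text
time_s: 10.57
tcp_pos: [0.5198, 0.2049, 0.0086]
ee_rot: [[-0.991, -0.135, -0.0], [-0.135, 0.991, -0.0], [0.0, -0.0, -1.0]]
wrist_force: [0.3, 0.1, 0.1]
gripper_width: 0.456
gripper_force: 0.0
```

Call:
move_arm --targets "0 0 -0.04 0;0 0 0 0;0 0 0 0"

```text
time_s: 10.82
tcp_pos: [0.5198, 0.2049, 0.0076]
ee_rot: [[-0.991, -0.135, -0.0], [-0.135, 0.991, -0.0], [0.0, -0.0, -1.0]]
wrist_force: [0.2, -0.2, 0.6]
gripper_width: 0.458
gripper_force: 0.0
```

Call:
move_arm --targets "0 0 -0.04 0;0 0 0 0;0 0 0 0"

```text
time_s: 11.07
tcp_pos: [0.5198, 0.2048, 0.0066]
ee_rot: [[-0.991, -0.135, -0.0], [-0.135, 0.991, -0.0], [0.0, -0.0, -1.0]]
wrist_force: [-0.1, 0.5, -0.5]
gripper_width: 0.459
gripper_force: 0.0
```

Call:
move_arm --targets "0 0 -0.04 0;0 0 0 0;0 0 0 0"

```text
time_s: 11.32
tcp_pos: [0.5198, 0.2049, 0.0056]
ee_rot: [[-0.991, -0.135, -0.0], [-0.135, 0.991, -0.0], [0.0, -0.0, -1.0]]
wrist_force: [-0.4, -0.1, 0.2]
gripper_width: 0.462
gripper_force: 0.0
```

Call:
move_arm --targets "0 0 -0.04 0;0 0 0 0;0 0 0 0"

```text
time_s: 11.57
tcp_pos: [0.5198, 0.2048, 0.0046]
ee_rot: [[-0.991, -0.135, -0.0], [-0.135, 0.991, -0.0], [0.0, -0.0, -1.0]]
wrist_force: [0.3, -1.3, 0.8]
gripper_width: 0.46
gripper_force: 0.0
```

Call:
move_arm --targets "0 0 -0.04 0;0 0 0 0;0 0 0 0"

```text
time_s: 11.82
tcp_pos: [0.5198, 0.2048, 0.0036]
ee_rot: [[-0.991, -0.135, -0.0], [-0.135, 0.991, -0.0], [0.0, -0.0, -1.0]]
wrist_force: [-0.4, 0.1, -0.1]
gripper_width: 0.457
gripper_force: 0.0
```

Call:
move_arm --targets "0 0 -0.04 0;0 0 0 0;0 0 0 0"

```text
time_s: 12.07
tcp_pos: [0.5198, 0.2049, 0.0026]
ee_rot: [[-0.991, -0.135, -0.0], [-0.135, 0.991, -0.0], [0.0, -0.0, -1.0]]
wrist_force: [-0.6, -0.5, -1.3]
gripper_width: 0.461
gripper_force: 0.0
```

Run:
```python
from h import *
d=capture("scene");g=d["image"].max(2)
print("cols",list(range(356,384,2)))
for r in range(222,272,2): print(r,g[r,356:384:2])
W=np.linalg.inv(d["world_from_camera"])
def pr(p):
    q=W@np.r_[p,1];return round(d["cx"]+d["fx"]*q[0]/-q[2],1),round(d["cy"]-d["fy"]*q[1]/-q[2],1)
for z in(.02,.03,.036,.05): print(z,pr((.5227,.18,z)),pr((.5131,.18,z)),pr((.5327,.18,z)))
for x,y in((.578,.23),(.583,.185),(.46,.17)):print(pr((x,y,.036)))
```

```text
cols [356, 358, 360, 362, 364, 366, 368, 370, 372, 374, 376, 378, 380, 382]
222 [161 161 145  65   9  12  22  49  73  76  46  39  35  36]
224 [165 163 156  80  15  28  20  21  83  91  41  41  42  38]
226 [158 162 161  89  19  25  13  24  93 109  35  31  32  38]
228 [156 156 156 100  20  19  17  42 114  87  31  27  38  34]
230 [153 149 153 106  19  20  14  55 145 150 108  47  37  37]
232 [160 152 150 121  25   6  15  61 147 155 128  82  40  33]
234 [160 161 158 112  23  27  15  71 151 155 100  64  38  17]
236 [158 157 161 115  22  20  14  79 144 121  71  63  40  21]
238 [152 157 156 100  23  17  22  67  89  66  52  39  25  15]
240 [153 154 152 109  61  41  35  62  62  49  33  33  25  17]
242 [163 156 142 135  98  46  62  49  34  24  31  33  27  15]
244 [155 143 126  88  63  52  39  33  29  32  30  31  21  12]
246 [130 111  70  62  42  34  32  31  35  30  27  28  24  11]
248 [80 57 56 36 30 23 28 30 30 31 30 32 15 10]
250 [59 42 28 31 24 27 28 30 33 39 51 54 22 23]
252 [36 28 30 29 30 28 27 40 51 69 48 34 24 23]
254 [60 44 33 33 33 34 44 68 64 41 25 13 26 24]
256 [42 58 56 39 36 55 73 
[... 333 characters left out ...]
 50  94 135 151 154 150 136 139]
270 [ 70  35  28  21  44  78 125 135 142 144 147 152 149 141]
0.02 (np.float64(365.7), np.float64(245.9)) (np.float64(368.7), np.float64(244.4)) (np.float64(362.5), np.float64(247.4))
0.03 (np.float64(365.9), np.float64(242.6)) (np.float64(369.0), np.float64(241.1)) (np.float64(362.7), np.float64(244.1))
0.036 (np.float64(366.1), np.float64(240.5)) (np.float64(369.2), np.float64(239.1)) (np.float64(362.9), np.float64(242.1))
0.05 (np.float64(366.5), np.float64(235.8)) (np.float64(369.6), np.float64(234.4)) (np.float64(363.3), np.float64(237.3))
(np.float64(362.1), np.float64(260.4))
(np.float64(347.7), np.float64(250.9))
(np.float64(382.8), np.float64(229.4))
```

Call:
move_arm --targets "0 0 -0.04 0;0 0 0 0;0 0 0 0"

```text
time_s: 12.37
tcp_pos: [0.5198, 0.2049, 0.0016]
ee_rot: [[-0.991, -0.135, -0.0], [-0.135, 0.991, -0.0], [0.0, -0.0, -1.0]]
wrist_force: [0.7, -0.7, -0.2]
gripper_width: 0.461
gripper_force: 0.0
```

Call:
move_arm --targets "0 0 -0.04 0;0 0 0 0;0 0 0 0"

```text
time_s: 12.62
tcp_pos: [0.5198, 0.2048, 0.0006]
ee_rot: [[-0.991, -0.135, -0.0], [-0.135, 0.991, -0.0], [0.0, -0.0, -1.0]]
wrist_force: [-0.4, -0.1, -0.7]
gripper_width: 0.458
gripper_force: 0.0
```

Call:
move_arm --targets "0 0 -0.04 0;0 0 0 0;0 0 0 0"

```text
time_s: 12.87
tcp_pos: [0.5198, 0.2049, -0.0004]
ee_rot: [[-0.991, -0.135, -0.0], [-0.135, 0.991, -0.0], [0.0, -0.0, -1.0]]
wrist_force: [-0.9, 0.0, 0.2]
gripper_width: 0.462
gripper_force: 0.0
```

Call:
move_arm --targets "0 0 -0.04 0;0 0 0 0;0 0 0 0"

```text
time_s: 13.12
tcp_pos: [0.5198, 0.2049, -0.0014]
ee_rot: [[-0.991, -0.135, -0.0], [-0.135, 0.991, -0.0], [0.0, -0.0, -1.0]]
wrist_force: [-0.1, 0.4, 0.8]
gripper_width: 0.461
gripper_force: 0.0
```

Call:
move_arm --targets "0 0 -0.04 0;0 0 0 0;0 0 0 0"

```text
time_s: 13.37
tcp_pos: [0.5198, 0.2049, -0.0024]
ee_rot: [[-0.991, -0.135, -0.0], [-0.135, 0.991, -0.0], [0.0, 0.0, -1.0]]
wrist_force: [-0.6, -0.8, -0.3]
gripper_width: 0.457
gripper_force: 0.0
```

Call:
move_arm --targets "0 0 -0.04 0;0 0 0 0;0 0 0 0"

```text
time_s: 13.62
tcp_pos: [0.5199, 0.2049, -0.0025]
ee_rot: [[-0.991, -0.136, 0.0], [-0.136, 0.991, -0.0], [-0.0, -0.0, -1.0]]
wrist_force: [-1.6, 0.1, 6.5]
gripper_width: 0.457
gripper_force: 2.8
```

Contact: the tips touch the plate top (z = 0.036) at TCP z = -0.0025, so they sit about 38 mm above the reported TCP. I'll back off, open, go down to 8 mm below the plate top and grip.

Call:
move_arm --targets "0 0 0.2 0;0 0 0 0;0 0 0 0;0 0 0 0;0 0 0 0;0 0 0 0;0 0 0 0" --gripper 62

```text
time_s: 14.2
tcp_pos: [0.5198, 0.2048, 0.0015]
ee_rot: [[-0.991, -0.135, -0.0], [-0.135, 0.991, -0.0], [0.0, -0.0, -1.0]]
wrist_force: [-0.1, -0.2, -0.6]
gripper_width: 0.709
gripper_force: 0.0
```

Call:
move_arm --targets "0 0 -0.2 0;0 0 -0.1 0;0 0 -0.1 0;0 0 -0.1 0;0 0 0 0;0 0 0 0"

```text
time_s: 14.7
tcp_pos: [0.5197, 0.2048, -0.0111]
ee_rot: [[-0.991, -0.135, -0.0], [-0.135, 0.991, -0.0], [0.0, -0.0, -1.0]]
wrist_force: [0.8, 0.9, -0.4]
gripper_width: 0.715
gripper_force: 0.0
```

Call:
move_arm --targets "0 0 0 0;0 0 0 0;0 0 0 0;0 0 0 0;0 0 0 0;0 0 0 0;0 0 0 0" --gripper 38

```text
time_s: 15.28
tcp_pos: [0.5199, 0.2049, -0.0107]
ee_rot: [[-0.991, -0.135, 0.0], [-0.135, 0.991, 0.0], [-0.0, 0.0, -1.0]]
wrist_force: [-0.5, -0.4, 0.8]
gripper_width: 0.525
gripper_force: 30.0
```

Gripped at 45.7 mm. Lifting.

Call:
move_arm --targets "0 0 0.1 0;0 0 0.2 0;0 0 0.3 0;0 0 0.5 0;0 0 0.6 0;0 0 0.7 0;0 0 0.6 0;0 0 0.3 0;0 0 0 0;0 0 0 0"

```text
time_s: 16.12
tcp_pos: [0.5196, 0.2049, 0.0717]
ee_rot: [[-0.991, -0.135, -0.0], [-0.135, 0.991, 0.001], [-0.0, 0.001, -1.0]]
wrist_force: [-0.1, -0.1, -2.5]
gripper_width: 0.525
gripper_force: 30.0
```

Run:
```python
from h import *
f=[sense()["wrist_force"]]
c=capture("top");d=capture("scene");s,w,T=wcap("w9");f.append(s["wrist_force"]);print(np.round(f,2),s["gripper_width"],s["tcp_pos"])
cv2.imwrite("pics/lift.png",np.hstack([cv2.resize(d["image"][190:290,300:400],(400,400)),cv2.resize(w["image"][100:300,200:400],(400,400))]))
```

```text
[[-0.12 -0.11 -2.54]
 [-0.32  0.43 -2.36]] 0.5250006852237961 [0.51899    0.20440532 0.0706074 ]
```

View pics/lift.png

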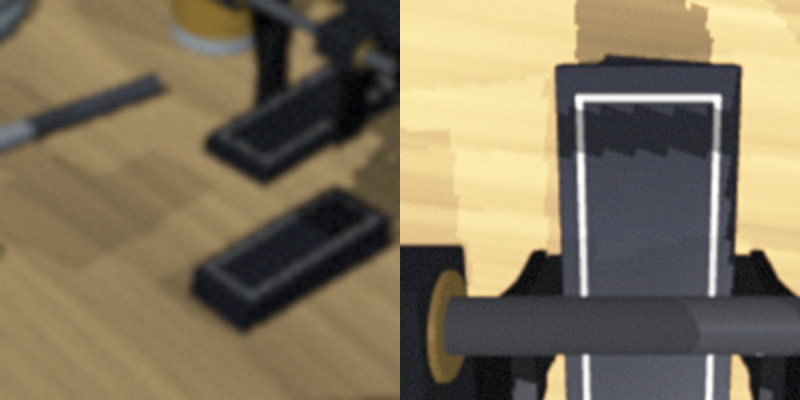

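The left half shows one plate in the gripper at about (270,120) and the two-plate stack still in place at (290,260). The right half shows the plate square between the fingers, its near edge at row 65. Next I'll check where the gripper body sits relative to the TCP, and measure the plate in the hand.

Run:
```python
from h import *
s,w,T=wcap("w10");d=capture("scene");R=s["ee_rot"];t=s["tcp_pos"]
o1,d1=ray(w,(507,263),T);o2,d2=ray(d,(392.5,204));d1=d1[0];d2=d2[0]
A=np.c_[d1,-d2];k=np.linalg.lstsq(A,o2-o1,rcond=None)[0];p,q=o1+k[0]*d1,o2+k[1]*d2
print("rod end tool",R.T@(p-t),R.T@(q-t))
g=w["image"].max(2);h=cv2.cvtColor(w["image"],cv2.COLOR_BGR2GRAY)
m=np.zeros(g.shape,bool);m[110:222,270:380]=1;m&=(g<100)
b=max(blobs(m,100),key=lambda x:x[0][4])[2]; 
m2=cv2.morphologyEx((m).astype(np.uint8),cv2.MORPH_CLOSE,np.ones((7,7)))
ys,xs=np.nonzero(m2)
z=t[2]+.0467
for r in (135,150,170,190,205,215):
    x=xs[ys==r]
    if len(x): print(r,x.min(),x.max(),(R.T@(plane(w,[(x.min(),r),(x.max(),r)],z,T)-t).T).T.round(4)[:,:2].tolist())
for cc in (300,325,350): 
    r=ys[xs==cc].min();print(cc,r,(R.T@(plane(w,(cc,r),z,T)[0]-t)).round(4))
```

```text
rod end tool [ 0.02057634  0.06142089 -0.10451976] [ 0.00039635  0.03846937 -0.09963638]
135 278 370 [[0.0603, -0.0229], [0.0603, 0.022]]
150 279 369 [[0.053, -0.0226], [0.053, 0.0217]]
170 279 368 [[0.0431, -0.023], [0.0431, 0.0216]]
190 280 367 [[0.0328, -0.0228], [0.0328, 0.0214]]
205 280 367 [[0.0249, -0.0231], [0.0249, 0.0217]]
215 281 367 [[0.0195, -0.0228], [0.0195, 0.0219]]
300 131 [ 0.0622 -0.0121 -0.0465]
325 129 [ 0.0631  0.     -0.0466]
350 131 [ 0.0622  0.0122 -0.0466]
```

Call:
move_arm --targets "0 -0.3 0.4 0;0.07 -0.7 0.4 -0.13;0.07 -1 0.2 -0.13;0.07 -1 0.2 -0.13;0.07 -1 0 -0.13;0.07 -1 0 -0.13;0.07 -1 0 -0.13;0.07 -1 0 -0.13;0.07 -1 0 -0.13;0.07 -1 0 -0.13"

```text
time_s: 17.2
tcp_pos: [0.5354, -0.0218, 0.1022]
ee_rot: [[-0.999, -0.033, 0.0], [-0.033, 0.999, -0.0], [-0.0, -0.0, -1.0]]
wrist_force: [0.6, 0.9, -2.2]
gripper_width: 0.524
gripper_force: 30.0
```

Call:
move_arm --targets "0.07 -1 0 -0.13;0.07 -1 0 -0.13;0.07 -1 0 -0.13;0.07 -1 0 -0.13;0.07 -1 0 -0.13;0.07 -1 0 -0.13;0.07 -0.8 0 -0.13;0.05 -0.4 0 -0.13;0.05 -0.1 0 -0.05;0 0 0 0"

```text
time_s: 18.03
tcp_pos: [0.5502, -0.2031, 0.1017]
ee_rot: [[-0.998, 0.063, -0.0], [0.063, 0.998, 0.0], [0.0, 0.0, -1.0]]
wrist_force: [-1.1, 1.3, -0.8]
gripper_width: 0.526
gripper_force: 30.0
```

Run:
```python
from h import *
s,c,T=wcap("w11");print(s["tcp_pos"],"yaw",np.degrees(np.arctan2(s["ee_rot"][1,1],s["ee_rot"][0,1]))-90,s["wrist_force"],s["gripper_width"])
fix(c,T,(60,246,150,480),"W")
```

```text
[ 0.55023562 -0.20312717  0.10169252] yaw -3.5905657156102677 [-1.06394543  1.26230187 -0.8145324 ] 0.5258976875058317
W red [420, 178, 32, 20, 470] [435.7 187.2] [ 0.5405 -0.1143] rectc [ 0.5404 -0.1143] yaw 98.1 [np.float64(0.0232), np.float64(0.0155)]
W black [321, 133, 23, 1, 23] [332. 133.] [ 0.4933 -0.1939] rectc [ 0.4933 -0.1939] yaw -93.6 [np.float64(0.0), np.float64(0.0167)]
W black [150, 223, 95, 23, 1797] [192.3 233.8] [ 0.5671 -0.313 ] rectc [ 0.5679 -0.3093] yaw 87.2 [np.float64(0.0768), np.float64(0.0191)]
W black [417, 224, 63, 22, 1217] [450.9 233.8] [ 0.5806 -0.1008] rectc [ 0.5811 -0.1032] yaw 86.4 [np.float64(0.0184), np.float64(0.0506)]
W black [254, 226, 27, 20, 369] [270.  237.1] [ 0.5741 -0.2496] rectc [ 0.5726 -0.2519] yaw 86.4 [np.float64(0.0212), np.float64(0.0167)]
W black [360, 226, 34, 20, 449] [375.1 237.3] [ 0.5797 -0.1631] rectc [ 0.5783 -0.1619] yaw 86.4 [np.float64(0.027), np.float64(0.0167)]
```

Call:
move_arm --targets "0 0 -0.3 0;0 0 -0.5 0;0 0 -0.6 0;0 0 -0.6 0;0 0 -0.6 0;0 0 -0.4 0;0 0 -0.3 0;0 0 -0.2 0;0 0 0 0;0 0 0 0"

```text
time_s: 18.92
tcp_pos: [0.5507, -0.2025, 0.0144]
ee_rot: [[-0.998, 0.061, 0.0], [0.061, 0.998, -0.0], [-0.0, -0.0, -1.0]]
wrist_force: [-0.5, 1.3, -1.4]
gripper_width: 0.524
gripper_force: 30.0
```

Call:
move_arm --targets "0 0 -0.15 0;0 0 -0.15 0;0 0 -0.1 0;0 0 0 0;0 0 0 0"

```text
time_s: 19.33
tcp_pos: [0.5502, -0.2027, 0.004]
ee_rot: [[-0.998, 0.061, -0.0], [0.061, 0.998, -0.0], [0.0, -0.0, -1.0]]
wrist_force: [0.4, -0.6, -2.0]
gripper_width: 0.527
gripper_force: 30.0
```

Call:
move_arm --targets "0 0 -0.08 0;0 0 -0.08 0;0 0 0 0;0 0 0 0"

```text
time_s: 19.67
tcp_pos: [0.5502, -0.2026, 0.0]
ee_rot: [[-0.998, 0.061, -0.0], [0.061, 0.998, 0.0], [0.0, -0.0, -1.0]]
wrist_force: [-0.8, 0.1, -2.2]
gripper_width: 0.524
gripper_force: 30.0
```

Call:
move_arm --targets "0 0 -0.08 0;0 0 0 0;0 0 -0.08 0;0 0 0 0;0 0 0 0"

```text
time_s: 20.08
tcp_pos: [0.5502, -0.2026, -0.004]
ee_rot: [[-0.998, 0.061, -0.0], [0.061, 0.998, 0.0], [0.0, 0.0, -1.0]]
wrist_force: [-1.1, 0.3, -1.8]
gripper_width: 0.524
gripper_force: 30.0
```

Call:
move_arm --targets "0 0 -0.08 0;0 0 0 0;0 0 0 0"

```text
time_s: 20.33
tcp_pos: [0.5502, -0.2026, -0.006]
ee_rot: [[-0.998, 0.061, -0.0], [0.061, 0.998, 0.0], [0.0, 0.0, -1.0]]
wrist_force: [0.3, 0.5, -1.6]
gripper_width: 0.52
gripper_force: 30.0
```

Call:
move_arm --targets "0 0 -0.04 0;0 0 0 0;0 0 0 0"

```text
time_s: 20.58
tcp_pos: [0.5503, -0.2026, -0.0069]
ee_rot: [[-0.998, 0.061, -0.0], [0.061, 0.998, 0.0], [0.0, 0.0, -1.0]]
wrist_force: [-0.4, 0.1, -2.3]
gripper_width: 0.52
gripper_force: 30.0
```

Call:
move_arm --targets "0 0 -0.04 0;0 0 0 0;0 0 0 0"

```text
time_s: 20.83
tcp_pos: [0.5503, -0.2026, -0.0079]
ee_rot: [[-0.998, 0.061, -0.0], [0.061, 0.998, 0.0], [0.0, 0.0, -1.0]]
wrist_force: [0.2, 0.4, -2.3]
gripper_width: 0.52
gripper_force: 30.0
```

Call:
move_arm --targets "0 0 -0.03 0;0 0 0 0;0 0 0 0"

```text
time_s: 21.08
tcp_pos: [0.5503, -0.2026, -0.0086]
ee_rot: [[-0.998, 0.061, -0.0], [0.061, 0.998, 0.0], [0.0, 0.0, -1.0]]
wrist_force: [-0.2, -0.6, -2.4]
gripper_width: 0.521
gripper_force: 30.0
```

Call:
move_arm --targets "0 0 -0.03 0;0 0 0 0;0 0 0 0"

```text
time_s: 21.33
tcp_pos: [0.5504, -0.2026, -0.0087]
ee_rot: [[-0.998, 0.061, 0.0], [0.061, 0.998, -0.0], [-0.0, -0.0, -1.0]]
wrist_force: [-2.1, 1.1, 4.7]
gripper_width: 0.524
gripper_force: 30.0
```

Touchdown came at the predicted height. I'll ease the down force and slide toward the side stops.

Call:
move_arm --targets "0 0 0.015 0;0 0.06 0 0;0 0.06 0 0;0 0 0 0;0 0 0 0"

```text
time_s: 21.75
tcp_pos: [0.551, -0.1999, -0.0087]
ee_rot: [[-0.998, 0.061, 0.001], [0.061, 0.998, -0.001], [-0.001, -0.0, -1.0]]
wrist_force: [-0.1, -2.5, 2.8]
gripper_width: 0.521
gripper_force: 30.0
```

Call:
move_arm --targets "0 0.04 0 0;0 0 0 0;0 0 0 0"

```text
time_s: 22.0
tcp_pos: [0.551, -0.1988, -0.0087]
ee_rot: [[-0.998, 0.061, 0.001], [0.061, 0.998, -0.0], [-0.001, -0.0, -1.0]]
wrist_force: [-0.1, -3.2, 2.6]
gripper_width: 0.52
gripper_force: 30.0
```

Call:
move_arm --targets "0 0.03 0 0;0 0 0 0;0 0 0 0"

```text
time_s: 22.25
tcp_pos: [0.5509, -0.1981, -0.0087]
ee_rot: [[-0.998, 0.061, 0.001], [0.061, 0.998, -0.0], [-0.001, -0.0, -1.0]]
wrist_force: [1.5, -4.7, 3.7]
gripper_width: 0.522
gripper_force: 30.0
```

Call:
move_arm --targets "0 0.02 0 0;0 0 0 0;0 0 0 0"

```text
time_s: 22.5
tcp_pos: [0.551, -0.198, -0.0087]
ee_rot: [[-0.998, 0.06, 0.001], [0.06, 0.998, -0.001], [-0.001, -0.001, -1.0]]
wrist_force: [0.7, -6.0, 2.2]
gripper_width: 0.525
gripper_force: 30.0
```

Call:
move_arm --targets "0 0.02 0 0;0 0 0 0;0 0 0 0"

```text
time_s: 22.75
tcp_pos: [0.551, -0.1979, -0.0087]
ee_rot: [[-0.998, 0.06, 0.001], [0.06, 0.998, -0.001], [-0.001, -0.001, -1.0]]
wrist_force: [0.7, -7.3, 2.7]
gripper_width: 0.524
gripper_force: 30.0
```

Side contact. Now I'll slide toward the end stop, along the side stops.

Call:
move_arm --targets "0.06 -0.01 0 0;0.06 0 0 0;0 0 0 0;0 0 0 0"

```text
time_s: 23.08
tcp_pos: [0.5508, -0.1979, -0.0087]
ee_rot: [[-0.998, 0.06, -0.005], [0.06, 0.998, -0.001], [0.005, -0.001, -1.0]]
wrist_force: [-3.8, -7.1, 6.3]
gripper_width: 0.524
gripper_force: 30.0
```

Call:
move_arm --targets "0.04 0 0 0;0 0 0 0;0 0 0 0"

```text
time_s: 23.33
tcp_pos: [0.5507, -0.1979, -0.0087]
ee_rot: [[-0.998, 0.061, -0.007], [0.061, 0.998, -0.001], [0.007, -0.001, -1.0]]
wrist_force: [-6.2, -5.7, 9.3]
gripper_width: 0.526
gripper_force: 30.0
```

Call:
move_arm --targets "0.02 0 0 0;0 0 0 0;0 0 0 0"

```text
time_s: 23.58
tcp_pos: [0.5507, -0.1979, -0.0087]
ee_rot: [[-0.998, 0.061, -0.008], [0.061, 0.998, -0.0], [0.008, -0.001, -1.0]]
wrist_force: [-6.0, -6.7, 9.4]
gripper_width: 0.528
gripper_force: 30.0
```

Call:
move_arm --targets "0 -0.05 0.03 0;0 0 0 0;0 0 0 0;0 0 0 0"

```text
time_s: 23.92
tcp_pos: [0.5509, -0.1981, -0.0087]
ee_rot: [[-0.998, 0.062, -0.008], [0.062, 0.998, 0.001], [0.008, 0.0, -1.0]]
wrist_force: [-5.7, -1.8, 7.1]
gripper_width: 0.523
gripper_force: 30.0
```

Run:
```python
from h import *
s,c,T=wcap("w12");print(s["tcp_pos"],s["wrist_force"],s["moment"],s["ee_rot"][0,2])
fix(c,T,(60,246,150,480),"W")
g=c["image"].max(2)
a=c["image"][100:300,200:460]
cv2.imwrite("pics/w12c.png",cv2.resize(a,(780,600),interpolation=2))
```

```text
[ 0.55087168 -0.19812143 -0.00872415] [-5.71888773 -1.83943195  7.08356693] [-0.78217401  1.72317856  0.10593835] -0.007922260942252698
W brass [370, 162, 13, 26, 116] [376.8 176.1] [ 0.5142 -0.1687] rectc [ 0.5134 -0.1691] yaw 178.5 [np.float64(0.0132), np.float64(0.0062)]
W black [150, 223, 82, 23, 1633] [187.3 233.8] [ 0.5295 -0.2585] rectc [ 0.5298 -0.2571] yaw 86.4 [np.float64(0.0358), np.float64(0.0104)]
W black [416, 223, 64, 23, 1239] [450.6 233.7] [ 0.5368 -0.1413] rectc [ 0.5369 -0.1427] yaw 86.4 [np.float64(0.0104), np.float64(0.0279)]
W black [254, 225, 27, 21, 374] [269.8 237. ] [ 0.5334 -0.222 ] rectc [ 0.5324 -0.2231] yaw 86.4 [np.float64(0.0115), np.float64(0.0095)]
W black [359, 226, 36, 20, 449] [375.  237.2] [ 0.5364 -0.175 ] rectc [ 0.5356 -0.1743] yaw 86.4 [np.float64(0.0155), np.float64(0.009)]
```

View pics/w12c.png

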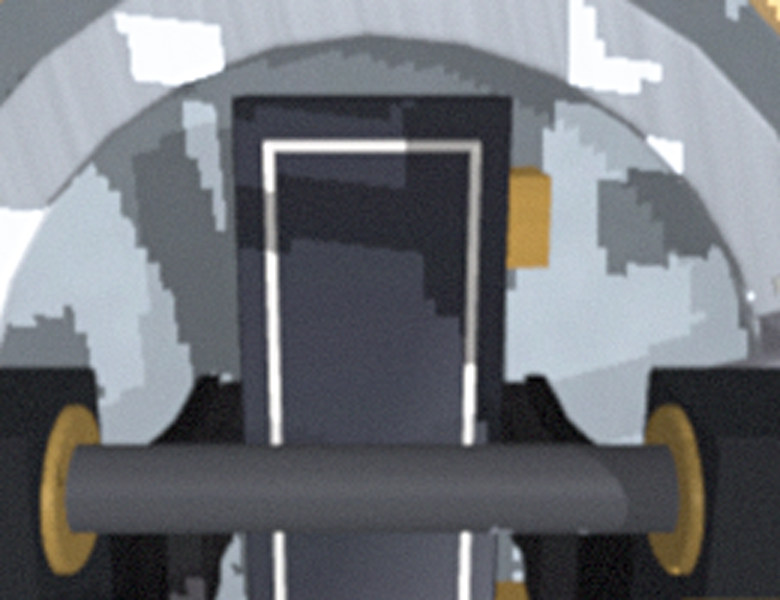

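The plate flush by eye against the near side stop (510-550, 168-268 in the crop), with the plate's near end at row 97. I'll compute where the plate lies along x from the stop's near edge.

Run:
```python
from h import *
s,c,T=wcap("w13")
g=c["image"].astype(int).max(2)
print("plate col 325:",g[126:140,325],"stop col 378:",[c["image"][r,378].tolist() for r in range(152,160)], "cols row 172", [c["image"][172,k].tolist() for k in range(362,374)])
a=np.radians(-3.5);ex=np.array([np.cos(a),np.sin(a)])
p=plane(c,(325,132.3),.038,T)[0,:2]
for st in(155.5,156,156.5):
  q=plane(c,(378,st),.032,T)[0,:2];print("plate end to stop edge along x (10 when seated):",(q-p)@ex*1000, p@ex,q@ex)
q2=plane(c,(378,100+268/3),.032,T)[0,:2];print("stop len",(q2-q)@ex)
print("TCP-x minus stop", (s["tcp_pos"][:2]-q)@ex)
```

```text
plate col 325: [140 144 136 139 130  96  53  47  51  51  52  54  54  63] stop col 378: [[131, 124, 116], [135, 128, 121], [127, 126, 124], [105, 119, 128], [65, 104, 127], [54, 103, 131], [59, 114, 147], [71, 135, 171]] cols row 172 [[47, 38, 39], [55, 49, 48], [47, 37, 38], [49, 43, 45], [52, 46, 43], [53, 42, 40], [50, 49, 49], [62, 96, 116], [75, 139, 172], [74, 145, 180], [72, 142, 178], [73, 143, 181]]
plate end to stop edge along x (10 when seated): 11.925512234917756 0.5009031437332641 0.5128286559681818
plate end to stop edge along x (10 when seated): 12.182309090993165 0.5009031437332641 0.5130854528242572
plate end to stop edge along x (10 when seated): 12.439302487645536 0.5009031437332641 0.5133424462209096
stop len 0.017317532301834686
TCP-x minus stop 0.04860018726468987
```

The plate is still about 4 mm short of the end stop, held by friction from the down force. I'll ease the down force.

Call:
move_arm --targets "0 0 0.04 0;0 0 0 0;0 0 0 0;0 0 0 0"

```text
time_s: 24.35
tcp_pos: [0.5515, -0.1981, -0.0086]
ee_rot: [[-0.998, 0.062, -0.007], [0.062, 0.998, 0.001], [0.007, 0.001, -1.0]]
wrist_force: [-5.0, -2.6, 1.2]
gripper_width: 0.524
gripper_force: 30.0
```

Call:
move_arm --targets "0 0 0.03 0;0 0 0 0;0 0 0 0;0 0 0 0"

```text
time_s: 24.68
tcp_pos: [0.5538, -0.1982, -0.0073]
ee_rot: [[-0.998, 0.062, -0.002], [0.062, 0.998, 0.0], [0.002, 0.0, -1.0]]
wrist_force: [-2.7, -2.9, -2.6]
gripper_width: 0.525
gripper_force: 30.0
```

Call:
move_arm --targets "0.03 0 -0.02 0;0 0 0 0;0 0 0 0"

```text
time_s: 24.93
tcp_pos: [0.5552, -0.1983, -0.0073]
ee_rot: [[-0.998, 0.061, -0.001], [0.061, 0.998, 0.0], [0.001, 0.0, -1.0]]
wrist_force: [-1.9, -4.3, -3.4]
gripper_width: 0.527
gripper_force: 30.0
```

Call:
move_arm --targets "0.03 0 0 0;0 0 0 0;0 0 0 0"

```text
time_s: 25.18
tcp_pos: [0.5552, -0.1983, -0.0073]
ee_rot: [[-0.998, 0.062, -0.002], [0.062, 0.998, 0.0], [0.002, 0.0, -1.0]]
wrist_force: [-4.4, -4.1, -3.0]
gripper_width: 0.524
gripper_force: 30.0
```

Call:
move_arm --targets "0.03 0 0 0;0 0 0 0;0 0 0 0"

```text
time_s: 25.43
tcp_pos: [0.5551, -0.1983, -0.0073]
ee_rot: [[-0.998, 0.062, -0.004], [0.062, 0.998, 0.001], [0.004, 0.0, -1.0]]
wrist_force: [-4.9, -3.2, -1.1]
gripper_width: 0.522
gripper_force: 30.0
```

End-stop contact at x = 0.555. I'll seat it down onto the pad, then release with a small opening.

Call:
move_arm --targets "-0.02 0 -0.04 0;0 0 -0.03 0;0 0 0 0;0 0 0 0"

```text
time_s: 25.77
tcp_pos: [0.5552, -0.1983, -0.0083]
ee_rot: [[-0.998, 0.061, -0.003], [0.061, 0.998, 0.0], [0.003, 0.0, -1.0]]
wrist_force: [-5.6, -2.5, 1.8]
gripper_width: 0.525
gripper_force: 30.0
```

Call:
move_arm --targets "0 0 -0.03 0;0 0 0 0;0 0 0 0;0 0 0 0"

```text
time_s: 26.1
tcp_pos: [0.5552, -0.1983, -0.0087]
ee_rot: [[-0.998, 0.061, -0.003], [0.061, 0.998, 0.0], [0.003, -0.0, -1.0]]
wrist_force: [-6.5, -2.9, 3.7]
gripper_width: 0.521
gripper_force: 30.0
```

Call:
move_arm --targets "0 0 0 0;0 0 0 0;0 0 0 0;0 0 0 0;0 0 0 0" --gripper 54

```text
time_s: 26.52
tcp_pos: [0.5576, -0.198, -0.0091]
ee_rot: [[-0.998, 0.061, 0.002], [0.061, 0.998, 0.0], [-0.002, 0.0, -1.0]]
wrist_force: [-0.2, 0.1, -0.5]
gripper_width: 0.616
gripper_force: 0.0
```

Call:
move_arm --targets "-0.05 0.05 0.05 0;0 0.05 0 0;0 0 0 0;0 0 0 0"

```text
time_s: 26.85
tcp_pos: [0.5554, -0.1957, -0.0082]
ee_rot: [[-0.998, 0.061, 0.0], [0.061, 0.998, 0.0], [-0.0, 0.0, -1.0]]
wrist_force: [0.6, 0.2, 0.1]
gripper_width: 0.621
gripper_force: 0.0
```

Call:
move_arm --targets "0 0.04 0 0;0 0 0 0;0 0 0 0"

```text
time_s: 27.1
tcp_pos: [0.5553, -0.1948, -0.0083]
ee_rot: [[-0.998, 0.061, -0.0], [0.061, 0.998, 0.0], [0.0, -0.0, -1.0]]
wrist_force: [-0.7, -0.2, 0.3]
gripper_width: 0.623
gripper_force: 0.0
```

Call:
move_arm --targets "0 0.03 0 0;0 0 0 0;0 0 0 0"

```text
time_s: 27.35
tcp_pos: [0.5554, -0.1943, -0.0082]
ee_rot: [[-0.998, 0.061, 0.0], [0.061, 0.998, -0.0], [-0.0, -0.0, -1.0]]
wrist_force: [-0.0, -0.9, 0.7]
gripper_width: 0.622
gripper_force: 0.6
```

Call:
move_arm --targets "0 0.03 0 0;0 0 0 0;0 0 0 0"

```text
time_s: 27.6
tcp_pos: [0.5556, -0.194, -0.0081]
ee_rot: [[-0.998, 0.061, 0.0], [0.061, 0.998, -0.001], [-0.001, -0.001, -1.0]]
wrist_force: [0.9, -5.8, -0.4]
gripper_width: 0.62
gripper_force: 2.5
```

Call:
move_arm --targets "0 0.03 0 0;0 0 0 0;0 0 0 0"

```text
time_s: 27.85
tcp_pos: [0.5559, -0.1936, -0.0079]
ee_rot: [[-0.998, 0.061, 0.001], [0.061, 0.998, -0.001], [-0.001, -0.001, -1.0]]
wrist_force: [1.4, -6.3, 0.4]
gripper_width: 0.622
gripper_force: 3.3
```

Call:
move_arm --targets "0 -0.15 0 0;0 0 0 0;0 0 0.4 0;0 0 0.6 0;0 0 0.5 0;-0.6 0 0 0;-1 0.05 0 0;-1 0.05 0 0;-0.46 0 0 0;0 0 0 0"

```text
time_s: 28.68
tcp_pos: [0.4758, -0.1932, 0.0299]
ee_rot: [[-0.998, 0.062, -0.002], [0.062, 0.998, 0.001], [0.002, 0.001, -1.0]]
wrist_force: [-0.0, 0.5, 0.1]
gripper_width: 0.62
gripper_force: 0.0
```

Call:
move_arm --targets "0 0 0 0;0 0 0 0;0 0 0 0;0 0 0 0" --gripper 40

```text
time_s: 29.02
tcp_pos: [0.4798, -0.1938, 0.0293]
ee_rot: [[-0.998, 0.061, 0.001], [0.061, 0.998, -0.0], [-0.001, -0.0, -1.0]]
wrist_force: [0.1, 0.1, 0.3]
gripper_width: 0.477
gripper_force: 0.0
```

Call:
move_arm --targets "-0.08 0 -0.4 0;0 0 -0.5 0;0 0 -0.4 0;0 0 -0.15 0;0 0 0 0;0 0 0 0"

```text
time_s: 29.52
tcp_pos: [0.4771, -0.1939, -0.0071]
ee_rot: [[-0.998, 0.061, -0.0], [0.061, 0.998, -0.0], [0.0, -0.0, -1.0]]
wrist_force: [-0.4, 0.2, -0.1]
gripper_width: 0.456
gripper_force: 0.0
```

Call:
move_arm --targets "0.1 0 0 0;0.08 0 0 0;0 0 0 0;0 0 0 0"

```text
time_s: 29.85
tcp_pos: [0.4818, -0.1939, -0.0066]
ee_rot: [[-0.998, 0.061, 0.001], [0.061, 0.998, -0.0], [-0.001, -0.0, -1.0]]
wrist_force: [0.5, 0.6, 0.1]
gripper_width: 0.46
gripper_force: 0.0
```

Call:
move_arm --targets "0.04 0 0 0;0 0 0 0;0 0 0 0"

```text
time_s: 30.1
tcp_pos: [0.4824, -0.1939, -0.0069]
ee_rot: [[-0.998, 0.061, 0.0], [0.061, 0.998, -0.0], [-0.0, 0.0, -1.0]]
wrist_force: [0.4, -0.1, -0.5]
gripper_width: 0.462
gripper_force: 0.0
```

Call:
move_arm --targets "0.04 0 0 0;0 0 0 0;0 0 0 0"

```text
time_s: 30.35
tcp_pos: [0.4834, -0.1939, -0.007]
ee_rot: [[-0.998, 0.061, 0.0], [0.061, 0.998, 0.0], [-0.0, 0.0, -1.0]]
wrist_force: [1.0, -0.8, -0.0]
gripper_width: 0.456
gripper_force: 0.0
```

Call:
move_arm --targets "0.03 0 0 0;0 0 0 0;0 0 0 0"

```text
time_s: 30.6
tcp_pos: [0.4841, -0.1939, -0.007]
ee_rot: [[-0.998, 0.061, 0.0], [0.061, 0.998, 0.0], [-0.0, 0.0, -1.0]]
wrist_force: [-0.0, 0.6, 1.2]
gripper_width: 0.462
gripper_force: 0.0
```

Call:
move_arm --targets "0.03 0 0 0;0 0 0 0;0 0 0 0"

```text
time_s: 30.85
tcp_pos: [0.4846, -0.1938, -0.007]
ee_rot: [[-0.998, 0.061, -0.0], [0.061, 0.998, 0.0], [0.0, 0.0, -1.0]]
wrist_force: [-0.2, 0.7, 0.2]
gripper_width: 0.46
gripper_force: 0.2
```

Call:
move_arm --targets "0.03 0 0 0;0 0 0 0;0 0 0 0"

```text
time_s: 31.1
tcp_pos: [0.4847, -0.1938, -0.0071]
ee_rot: [[-0.998, 0.061, -0.002], [0.061, 0.998, 0.0], [0.002, 0.0, -1.0]]
wrist_force: [-2.2, 0.5, 0.5]
gripper_width: 0.458
gripper_force: 1.2
```

Call:
move_arm --targets "0.04 0 0 0;0 0 0 0;0 0 0 0"

```text
time_s: 31.35
tcp_pos: [0.4848, -0.1938, -0.0073]
ee_rot: [[-0.998, 0.062, -0.003], [0.062, 0.998, 0.0], [0.004, 0.0, -1.0]]
wrist_force: [-5.1, -0.4, 2.6]
gripper_width: 0.463
gripper_force: 2.6
```

Call:
move_arm --targets "0.04 0 0 0;0 0 0 0;0 0 0 0"

```text
time_s: 31.6
tcp_pos: [0.4849, -0.1938, -0.0073]
ee_rot: [[-0.998, 0.062, -0.005], [0.062, 0.998, 0.001], [0.005, 0.0, -1.0]]
wrist_force: [-6.7, 0.6, 4.5]
gripper_width: 0.457
gripper_force: 3.4
```

The plate bears on the end stop and side stops. I'll back off, rise, and turn the tool toward the red lug.

Call:
move_arm --targets "-0.2 0 0 0;-0.1 0 0 0;0 0 0.6 0;0 0 0.8 0;0 0 0.8 1;0 0.3 0.8 1;0.2 0.3 0.6 1;0.2 0.3 0 1;0.2 0.3 0 1;0.2 0.3 0 1" --gripper 50

```text
time_s: 32.43
tcp_pos: [0.5021, -0.1559, 0.084]
ee_rot: [[-0.893, -0.45, 0.005], [-0.45, 0.893, 0.0], [-0.004, -0.002, -1.0]]
wrist_force: [-0.4, -0.1, 0.6]
gripper_width: 0.574
gripper_force: 0.0
```

Call:
move_arm --targets "0.2 0.3 0 1;0.2 0.3 0 1;0.2 0.3 0 1;0.2 0.3 0 1;0.2 0.3 0 1;0.2 0.1 0 1;0.1 0 0 1;0.1 0 0 1;0.1 0 0 1;0 0 0 1"

```text
time_s: 33.27
tcp_pos: [0.5396, -0.116, 0.0834]
ee_rot: [[-0.229, -0.973, 0.004], [-0.973, 0.229, 0.0], [-0.001, -0.004, -1.0]]
wrist_force: [0.2, 0.4, -0.9]
gripper_width: 0.576
gripper_force: 0.0
```

Call:
move_arm --targets "0 0 0 1;0 0 0 1;0 0 0 1;0 0 0 1;0 0 0 0.7;0 0 0 0;0 0 0 0"

```text
time_s: 33.85
tcp_pos: [0.5385, -0.1162, 0.0833]
ee_rot: [[0.172, -0.985, 0.002], [-0.985, -0.172, 0.0], [0.0, -0.002, -1.0]]
wrist_force: [-0.3, -0.3, -0.5]
gripper_width: 0.574
gripper_force: 0.0
```

Run:
```python
from h import *
s,c,T=wcap("w14");print(s["tcp_pos"],"yaw",np.degrees(np.arctan2(s["ee_rot"][1,1],s["ee_rot"][0,1])),s["joints"].round(1))
fix(c,T,(0,246,0,640),"W")
```

```text
[ 0.53852498 -0.11617867  0.08326455] yaw -170.10252562333537 [  4.7  20.3 -18.1   0.  -51.5   5.2]
W red [191, 64, 13, 14, 139] [197.  70.] [ 0.6381 -0.1996] rectc [ 0.6381 -0.1995] yaw -94.6 [np.float64(0.0077), np.float64(0.0077)]
W red [314, 199, 12, 31, 361] [319.6 214.2] [ 0.5405 -0.1144] rectc [ 0.5406 -0.1144] yaw 99.9 [np.float64(0.0081), np.float64(0.0234)]
W black [0, 222, 72, 24, 1306] [ 39.2 235.8] [ 0.7483 -0.0606] rectc [ 0.7509 -0.0619] yaw -170.1 [np.float64(0.0536), np.float64(0.019)]
W black [88, 223, 137, 23, 2417] [161.1 234.7] [ 0.6566 -0.0775] rectc [ 0.6605 -0.0774] yaw -170.1 [np.float64(0.1026), np.float64(0.0178)]
W black [426, 223, 134, 23, 2421] [486.8 234.6] [ 0.4127 -0.1204] rectc [ 0.4086 -0.1215] yaw -170.1 [np.float64(0.0999), np.float64(0.0181)]
W black [576, 222, 64, 24, 1254] [605.6 235.1] [ 0.3239 -0.1355] rectc [ 0.323  -0.1369] yaw -170.1 [np.float64(0.0189), np.float64(0.0472)]
W black [249, 226, 29, 20, 401] [266.3 237.1] [ 0.5775 -0.0894] rectc [ 0.5801 -0.0902] yaw -170.1 [np.float64(0.0211), np.float64(0.0154)]
W black [370, 226, 29, 20, 391] [381.2 237.2] [ 0.4912 -0.1044] rectc [ 0.4894 -0.1061] yaw -170.1 [np.float64(0.0211), np.float64(0.0154)]
```

Call:
move_arm --targets "0.08 0.07 -0.4 0;0 0 -0.5 0;0 0 -0.5 0;0 0 -0.4 0;0 0 -0.3 0;0 0 -0.2 0;0 0 -0.1 0;0 0 0 0;0 0 0 0"

```text
time_s: 34.65
tcp_pos: [0.54, -0.1146, 0.0233]
ee_rot: [[0.173, -0.985, 0.001], [-0.985, -0.173, -0.0], [0.0, -0.001, -1.0]]
wrist_force: [-0.3, 1.1, -0.1]
gripper_width: 0.569
gripper_force: 0.0
```

Call:
move_arm --targets "0 0 0 0;0 0 0 0;0 0 0 0;0 0 0 0;0 0 0 0;0 0 0 0;0 0 0 0;0 0 0 0;0 0 0 0" --gripper 2

```text
time_s: 35.4
tcp_pos: [0.541, -0.1144, 0.0232]
ee_rot: [[0.174, -0.985, 0.003], [-0.985, -0.174, 0.0], [0.0, -0.003, -1.0]]
wrist_force: [2.5, -0.4, -2.5]
gripper_width: 0.113
gripper_force: 30.0
```

Lug gripped at 9.8 mm. Computing the arc in move units.

Run:
```python
import numpy as np
r=.0852;a=np.radians(100.1-np.arange(0,31)*103.6/30)
p=np.c_[np.cos(a),np.sin(a)]*r/.025
d=np.diff(p,axis=0);cum=np.round(p,2);d=np.diff(cum,axis=0)
for k in range(0,30,10): print(";".join(f"{x:.2f} {y:.2f} 0 -0.69" for x,y in d[k:k+10]))
```

```text
0.21 0.03 0 -0.69;0.20 0.01 0 -0.69;0.21 0.01 0 -0.69;0.20 -0.01 0 -0.69;0.21 -0.02 0 -0.69;0.20 -0.03 0 -0.69;0.20 -0.04 0 -0.69;0.20 -0.06 0 -0.69;0.19 -0.07 0 -0.69;0.19 -0.08 0 -0.69
0.18 -0.09 0 -0.69;0.18 -0.10 0 -0.69;0.17 -0.11 0 -0.69;0.17 -0.12 0 -0.69;0.16 -0.14 0 -0.69;0.15 -0.14 0 -0.69;0.14 -0.15 0 -0.69;0.13 -0.15 0 -0.69;0.12 -0.17 0 -0.69;0.11 -0.17 0 -0.69
0.10 -0.18 0 -0.69;0.09 -0.19 0 -0.69;0.08 -0.19 0 -0.69;0.07 -0.19 0 -0.69;0.05 -0.20 0 -0.69;0.04 -0.20 0 -0.69;0.03 -0.20 0 -0.69;0.02 -0.21 0 -0.69;0.01 -0.20 0 -0.69;-0.01 -0.21 0 -0.69
```

Call:
move_arm --targets "0.21 0.03 0 -0.69;0.2 0.01 0 -0.69;0.21 0.01 0 -0.69;0.2 -0.01 0 -0.69;0.21 -0.02 0 -0.69"

```text
time_s: 35.82
tcp_pos: [0.5645, -0.1134, 0.0232]
ee_rot: [[-0.128, -0.992, -0.002], [-0.992, 0.128, 0.0], [-0.0, 0.002, -1.0]]
wrist_force: [-0.8, 3.6, 2.9]
gripper_width: 0.113
gripper_force: 30.0
```

Call:
move_arm --targets "0.2 -0.03 0 -0.69;0.2 -0.04 0 -0.69;0.2 -0.06 0 -0.69;0.19 -0.07 0 -0.69;0.19 -0.08 0 -0.69"

```text
time_s: 36.23
tcp_pos: [0.5898, -0.1199, 0.0232]
ee_rot: [[-0.416, -0.909, -0.001], [-0.909, 0.416, 0.001], [-0.001, 0.001, -1.0]]
wrist_force: [0.1, 5.9, 1.3]
gripper_width: 0.113
gripper_force: 30.0
```

Call:
move_arm --targets "0.18 -0.09 0 -0.69;0.18 -0.1 0 -0.69;0.17 -0.11 0 -0.69;0.17 -0.12 0 -0.69;0.16 -0.14 0 -0.69;0.15 -0.14 0 -0.69;0.14 -0.15 0 -0.69;0.13 -0.15 0 -0.69;0.12 -0.17 0 -0.69;0.11 -0.17 0 -0.69"

```text
time_s: 37.07
tcp_pos: [0.6286, -0.1531, 0.0233]
ee_rot: [[-0.858, -0.513, 0.002], [-0.513, 0.858, 0.001], [-0.002, 0.0, -1.0]]
wrist_force: [1.2, 5.1, 0.5]
gripper_width: 0.115
gripper_force: 30.0
```

Call:
move_arm --targets "0.1 -0.18 0 -0.69;0.09 -0.19 0 -0.69;0.08 -0.19 0 -0.69;0.07 -0.19 0 -0.69;0.05 -0.2 0 -0.69;0.04 -0.2 0 -0.69;0.03 -0.2 0 -0.69"

```text
time_s: 37.65
tcp_pos: [0.6406, -0.187, 0.0232]
ee_rot: [[-0.993, -0.117, 0.003], [-0.117, 0.993, 0.001], [-0.003, 0.001, -1.0]]
wrist_force: [4.0, 4.9, -0.0]
gripper_width: 0.112
gripper_force: 30.0
```

Call:
move_arm --targets "0.02 -0.21 0 -0.69;0.01 -0.2 0 -0.69;0 0 0 0;0 0 0 0"

```text
time_s: 37.98
tcp_pos: [0.6413, -0.1982, 0.0233]
ee_rot: [[-1.0, 0.0, 0.003], [0.0, 1.0, 0.0], [-0.003, 0.0, -1.0]]
wrist_force: [5.2, 2.0, -1.1]
gripper_width: 0.111
gripper_force: 30.0
```

Call:
move_arm --targets "0 -0.1 0 -0.34;0 -0.1 0 -0.34;0 0 0 0;0 0 0 0"

```text
time_s: 38.32
tcp_pos: [0.6412, -0.2017, 0.0232]
ee_rot: [[-0.998, 0.058, 0.003], [0.058, 0.998, 0.001], [-0.003, 0.002, -1.0]]
wrist_force: [4.5, 7.0, 0.1]
gripper_width: 0.11
gripper_force: 30.0
```

Call:
move_arm --targets "0 -0.06 0 0;0 0 0 0;0 0 0 0"

```text
time_s: 38.57
tcp_pos: [0.6412, -0.2018, 0.0233]
ee_rot: [[-0.998, 0.058, 0.003], [0.058, 0.998, 0.003], [-0.002, 0.003, -1.0]]
wrist_force: [4.3, 11.2, 1.7]
gripper_width: 0.109
gripper_force: 30.0
```

Call:
move_arm --targets "0 -0.06 0 0;0 0 0 0;0 0 0 0"

```text
time_s: 38.82
tcp_pos: [0.6412, -0.2017, 0.0233]
ee_rot: [[-0.998, 0.057, 0.002], [0.057, 0.998, 0.005], [-0.002, 0.005, -1.0]]
wrist_force: [3.3, 15.0, 2.0]
gripper_width: 0.11
gripper_force: 30.0
```

Call:
move_arm --targets "0 -0.06 0 0;0 0 0 0;0 0 0 0"

```text
time_s: 39.07
tcp_pos: [0.6412, -0.2017, 0.0232]
ee_rot: [[-0.998, 0.057, 0.002], [0.057, 0.998, 0.006], [-0.002, 0.006, -1.0]]
wrist_force: [2.7, 19.5, 3.8]
gripper_width: 0.11
gripper_force: 30.0
```

Hard stop. Releasing and rising.

Call:
move_arm --targets "0 0.1 0 0;0 0 0 0;0 0 0 0"

```text
time_s: 39.32
tcp_pos: [0.6412, -0.2018, 0.0232]
ee_rot: [[-0.998, 0.057, 0.002], [0.057, 0.998, 0.003], [-0.002, 0.003, -1.0]]
wrist_force: [4.1, 11.5, 2.6]
gripper_width: 0.108
gripper_force: 30.0
```

Call:
move_arm --targets "0 0 0 0;0 0 0 0;0 0 0 0;0 0 0 0;0 0 0 0;0 0 0 0" --gripper 40

```text
time_s: 39.82
tcp_pos: [0.6391, -0.2061, 0.0228]
ee_rot: [[-0.998, 0.061, -0.001], [0.061, 0.998, -0.0], [0.001, -0.0, -1.0]]
wrist_force: [-0.2, -0.2, -0.1]
gripper_width: 0.431
gripper_force: 0.0
```

Call:
move_arm --targets "0 0 0.3 0;0 0 0.6 0;0 0 0.8 0;0 0 0.8 0;0 0 0.8 0;-0.6 0 0.8 0;-1 0 0.6 0;-1 0 0.3 0;0 0 0 0;0 0 0 0"

```text
time_s: 40.65
tcp_pos: [0.5744, -0.206, 0.1499]
ee_rot: [[-0.998, 0.061, 0.003], [0.061, 0.998, -0.0], [-0.003, -0.0, -1.0]]
wrist_force: [0.3, -0.4, 0.7]
gripper_width: 0.462
gripper_force: 0.0
```

Run:
```python
from h import *
s,c,T=wcap("w15");print(s["time_s"],s["tcp_pos"])
fix(c,T,(60,246,150,480),"W")
t=c["image"][80:250,220:430]
cv2.imwrite("pics/end.png",cv2.resize(t,(735,595),interpolation=2))
```

```text
40.65 [ 0.5744073  -0.20597906  0.14994096]
W red [328, 243, 8, 3, 20] [331.5 244.2] [ 0.6282 -0.2021] rectc [ 0.628  -0.2021] yaw 86.5 [np.float64(0.007), np.float64(0.0021)]
W black [326, 64, 10, 23, 87] [330.4  76.4] [ 0.4715 -0.1944] rectc [ 0.4705 -0.1943] yaw -3.0 [np.float64(0.0078), np.float64(0.0179)]
W black [323, 211, 13, 6, 37] [329.  213.7] [ 0.5963 -0.2028] rectc [ 0.5961 -0.2027] yaw 86.5 [np.float64(0.0116), np.float64(0.0051)]
W black [320, 221, 4, 4, 13] [321.5 222.8] [ 0.6052 -0.2106] rectc [ 0.6048 -0.2106] yaw 176.3 [np.float64(0.0031), np.float64(0.0029)]
W black [150, 224, 91, 22, 1844] [191.9 234.1] [ 0.609 -0.339] rectc [ 0.6097 -0.336 ] yaw 86.5 [np.float64(0.0881), np.float64(0.0221)]
W black [407, 224, 73, 22, 1449] [446.2 234. ] [ 0.6243 -0.0884] rectc [ 0.6248 -0.0915] yaw 86.5 [np.float64(0.0705), np.float64(0.0223)]
W black [260, 226, 27, 20, 372] [275.8 237.2] [ 0.6173 -0.2567] rectc [ 0.6155 -0.2593] yaw 86.5 [np.float64(0.0255), np.float64(0.02)]
W black [361, 226, 27, 20, 368] [371.7 237.1] [ 0.6231 -0.162 ] rectc [ 0.6216 -0.1596] yaw 86.5 [np.float64(0.0255), np.float64(0.02)]
```

View pics/end.png

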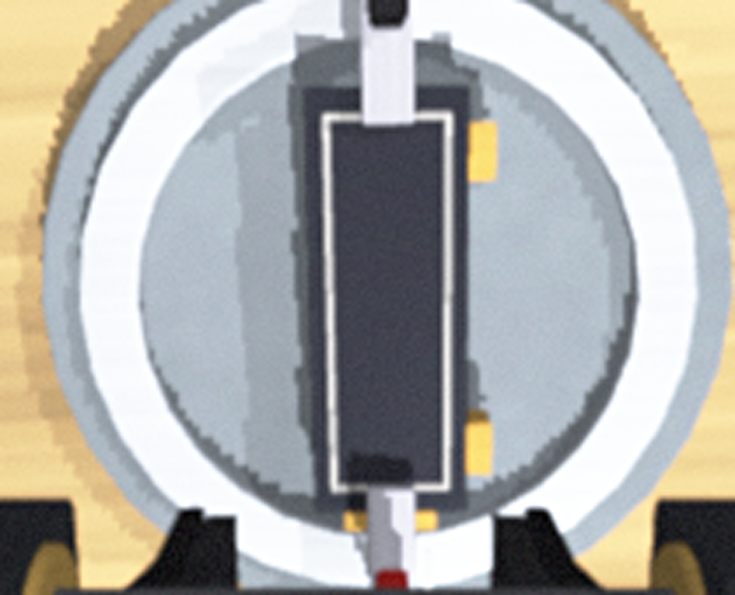

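The plate lies flush against both side stops at (480,150) and (480,440) and the end stop at (390,520). The dogs are over both ends, with the red lug at the locked side (390,580) and the black lug opposite at (385,10). The gripper is clear and touching nothing, so I'll hand in.

```bash
python3 -c "
from station import *
print(finish_job())"
```

```text
the job is handed in; nothing more can be done
None
```

The job is handed in at about 41 s: the top slate plate sits flush against the end stop and both side stops, and the collar is turned to its hard stop with the dogs over the plate's ends; the pot, hammer and chisel were not touched, and the lower two plates stayed put when the top one was lifted.

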